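Bleed the sanding drums and dump the air line

ROBOT

A 7-joint arm with a two-finger parallel gripper is mounted at the origin on the work surface. World frame = base frame: x ahead of the robot, y to its left, z up, the work surface at z = 0. Lengths are in m, angles in rad, forces in N, time in s.
With the tool pointing down it reaches from about 0.425 to 0.925 m from the base axis. Payload 6.8 kg.
Tool frame: the origin (TCP) lies between the finger pads; the fingertips stand 11 mm ahead of it and the grasp point (between the pads) lies 8 mm behind it; z points along the fingers, y is the line along which they close (so a half turn about z gives the same grasp; the last joint's range is limited). The gripper opens to 85 mm and grips with 20 to 120 N. Pads are 22 mm wide; open, the fingers measure 114 mm over their backs; the gripper's body (76 mm by 85 mm) begins 54 mm behind the grasp point. The pads swing forward as they close: fully open they stand 13 mm farther back than shut.
Start: joints at [-1.219, 0.477, 0.022, 1.555, -0.011, 1.109, -0.083], TCP at [0.3, 0.605, 0.208] pointing down, gripper open.
Joint ranges: [-2.96, 2.96], [-0.34, 2.1], [-1.41, 1.46], [0.24, 2.44], [-1.37, 4.51], [0.17, 1.92], [-2.96, 2.96]. Speed limits (rad/s): [2.39, 2.39, 3.14, 3.14, 3.14, 3.14, 3.14].

INTERFACE

Orientations are given as a rotation vector (axis times angle).
In Python, from bench import r gives the robot as it stands.
- The arm moves only by the tool send_rows, never from a script. Its argument "deltas" is a list of rows, each an object of numbers: "dx", "dy", "dz": the shift along the world's x, y, z in mm; "rx", "ry", "rz": the turn, a rotation vector about the world's x, y, z in degrees. A call has 1 to 5 rows; each row is the pose to reach, as a shift and turn from the pose commanded when the call began; what a row does not reach only later rows make up. A row lasts 1/12 s, in which the tool goes at most 41.7 mm and 7.16 degrees, less where a joint would pass 70% of its speed; a pose out of reach is approached as far as the arm can. A call with a gripper value outside its range is refused whole. "jaw" is the finger opening in mm, from 0 to 85.4, set as the call begins (left out, the last holds). The fingers move at their own pace and stop on an object; "newtons" is the grip in N (left out, the last holds). Time passes only in rows, so rows that repeat a pose let the fingers close. It gives the time, the measured TCP pose, the force, the opening and the grip force at its end, in the units of the state.
- r.get_obs(): the state, without advancing time (a new reading comes with each control period).
- r.grab_frame(name): name is "scene" or "top"; returns a dict with "frame" (400x640x3 uint8, blue, green, red), "z_map" (400x640 float32, m along the optical axis (not along the pixel's ray), 0 where there is no reading), "vertical_fov" (degrees; the focal length in pixels is half the picture's height over the tangent of half this angle, whatever the lens; pixels are square), "cx", "cy" (the principal point, pixels), "xyz" and "orientation" of the camera in the world. Camera axes: x right, y down, z forward; pixel columns grow to the right and rows downward; lengths in m; the calibration is good to about 2 mm. A picture is of the moment at which its call begins.
- r.hand_in(): hands the job in; it is judged then, once.
The state is a dict: "clock": time; "joints": joint angles; "qvel": joint speeds; "tau": joint torques, N m; "tcp_pos": TCP position; "orientation": TCP orientation; "contact_force": force on the tool from outside, world axes, zero at the start; "moment": the same for the moment, N m; "grip_width": finger opening in m; "gripper_force": force on a finger pad.
Only numpy, scipy, OpenCV 4.12 (cv2) and the standard library are available. Lean on these libraries where they do the work, as an engineer would, in place of code of your own. Each camera call takes 0.05 s, during which the arm holds its last target. There are 200 camera calls.

TASK

Let the air out of every sanding drum on the bench: unscrew the little brass lock nut on its valve all the way to its stop, then press the freed blue tip fully down. Stand all the drums upright, flat in the blue tray; when every drum is bled and in the tray, press the red dump plunger on the manifold down to its stop and hold it there for about a second, then let go. Leave the other things on the bench alone.

Things in the scene. Friction and masses are not known exactly. Their poses are not given: they have to be found in the camera images.
- drum_a: loose sanding drum, upright on the bench (present in some starts only; all alike): red-brown cylinder 60 mm across, 55 mm high, 0.6 to 0.95 kg, origin at the centre of its underside, z up. A valve stands on its top, on its axis: steel stem 11 mm across (55 to 66 mm up), brass nut, thin pin with a blue cap (top at 92 mm). It does not turn while its nut is turned. Carry it by its sides.
- nut_a (a joint): angle (rad) of its brass knurled lock nut, 12 mm across, 10 mm high, underside 66 mm above the drum's underside at 0 (screwed down). Grows turning anticlockwise seen from above, to its stop at 3.6 (needs regrasping), climbing 1.4 mm per rad. Starts at 0 to 0.5; 0.025 N m of friction, stays where left. The tip can go down no further than the nut has risen.
- tip_a (a joint): travel (m) of its valve tip: blue cap 9 mm across, 6 mm high, top 92 mm above the drum's underside when up (0); fully down is 0.004. The nut rides down with it. 4 N of friction and no spring: once pressed it stays down (air let out).
- drum_b: loose sanding drum, upright on the bench (present in some starts only; all alike): red-brown cylinder 60 mm across, 55 mm high, 0.6 to 0.95 kg, origin at the centre of its underside, z up. A valve stands on its top, on its axis: steel stem 11 mm across (55 to 66 mm up), brass nut, thin pin with a blue cap (top at 92 mm). It does not turn while its nut is turned. Carry it by its sides.
- nut_b (a joint): angle (rad) of its brass knurled lock nut, 12 mm across, 10 mm high, underside 66 mm above the drum's underside at 0 (screwed down). Grows turning anticlockwise seen from above, to its stop at 3.6 (needs regrasping), climbing 1.4 mm per rad. Starts at 0 to 0.5; 0.025 N m of friction, stays where left. The tip can go down no further than the nut has risen.
- tip_b (a joint): travel (m) of its valve tip: blue cap 9 mm across, 6 mm high, top 92 mm above the drum's underside when up (0); fully down is 0.004. The nut rides down with it. 4 N of friction and no spring: once pressed it stays down (air let out).
- drum_c: loose sanding drum, upright on the bench (present in some starts only; all alike): red-brown cylinder 60 mm across, 55 mm high, 0.6 to 0.95 kg, origin at the centre of its underside, z up. A valve stands on its top, on its axis: steel stem 11 mm across (55 to 66 mm up), brass nut, thin pin with a blue cap (top at 92 mm). It does not turn while its nut is turned. Carry it by its sides.
- nut_c (a joint): angle (rad) of its brass knurled lock nut, 12 mm across, 10 mm high, underside 66 mm above the drum's underside at 0 (screwed down). Grows turning anticlockwise seen from above, to its stop at 3.6 (needs regrasping), climbing 1.4 mm per rad. Starts at 0 to 0.5; 0.025 N m of friction, stays where left. The tip can go down no further than the nut has risen.
- tip_c (a joint): travel (m) of its valve tip: blue cap 9 mm across, 6 mm high, top 92 mm above the drum's underside when up (0); fully down is 0.004. The nut rides down with it. 4 N of friction and no spring: once pressed it stays down (air let out).
- drum_d: loose sanding drum, upright on the bench (present in some starts only; all alike): red-brown cylinder 60 mm across, 55 mm high, 0.6 to 0.95 kg, origin at the centre of its underside, z up. A valve stands on its top, on its axis: steel stem 11 mm across (55 to 66 mm up), brass nut, thin pin with a blue cap (top at 92 mm). It does not turn while its nut is turned. Carry it by its sides.
- nut_d (a joint): angle (rad) of its brass knurled lock nut, 12 mm across, 10 mm high, underside 66 mm above the drum's underside at 0 (screwed down). Grows turning anticlockwise seen from above, to its stop at 3.6 (needs regrasping), climbing 1.4 mm per rad. Starts at 0 to 0.5; 0.025 N m of friction, stays where left. The tip can go down no further than the nut has risen.
- tip_d (a joint): travel (m) of its valve tip: blue cap 9 mm across, 6 mm high, top 92 mm above the drum's underside when up (0); fully down is 0.004. The nut rides down with it. 4 N of friction and no spring: once pressed it stays down (air let out).
- tray: fixed blue storage tray with a low rim: outside 262 mm along its x, 118 mm along its y, rim 12 mm high, walls and floor 5 mm thick; origin at the centre of its underside on the bench. Three drums stand in it side by side along its x, 78 mm apart.
- manifold: fixed aluminium air manifold, 90 x 70 x 45 mm, origin at the centre of its underside, with a red mushroom plunger (the dump valve) standing on its middle
- dump (a joint): travel (m) of the red dump plunger, pressed straight down: 0 up, 0.010 at its stop; a spring returns it (about 3 N at first, 7 N at the stop)
- dump_rest (a point): fixed point where the top of the red plunger head is when up: on its axis, 81 mm above the bench; head 34 mm across
- sanding_block: bystander, not to be disturbed: cork sanding block, 100 x 50 x 28 mm; origin at the centre of its underside
- gouge: bystander, not to be disturbed: wood-handled pointed tool lying down, 240 mm long
- spanner: bystander, not to be disturbed: steel spanner lying down, 200 mm long
- blank: bystander, not to be disturbed: round wooden blank, 100 mm across, 45 mm high; origin at the centre of its underside
- glue: bystander, not to be disturbed: yellow bottle, 52 mm across, 85 mm high; origin at the centre of its underside
- wax: bystander, not to be disturbed: amber jar with a steel lid, 70 mm across, 50 mm high; origin at the centre of its underside
Mind the look-alikes: they are no part of the job. What is shaped like the drum_b but purple or turquoise is not meant.

How it is judged:
By the outcome, as a careful person would: the job done as asked, in the order asked, and still so for the second after the job is handed in, with the robot touching nothing.
Of drum_a, drum_b, drum_c, drum_d only 2 to 3 are there at a start; the rules pass over those that are not, and their reading is None.
At some moment in a run one of drum_a, drum_b, drum_c, drum_d may be knocked a few centimetres aside while the robot is not near it.
Once in a run the grip may slacken for a moment while it holds something.
It also fails if it takes over 210 s, if anything falls off the work surface, if the arm or the gripper's body presses on something with over 40 N, if the wrist force passes 120 N, or if a joint passes its speed limit or range.

## Working session

There is one attempt and no reset: what is moved stays moved. The work goes in short steps, Python scripts to look and compute and a tool call to move; the robot and the scene stay as the last step left them, time stands still between calls to the robot, and variables do not carry over. Pictures are saved under pics/ and viewed, at most 14 in all, crops included, and the job is handed in when it is done.

Besides the shell and the picture viewer there is one more tool, called after "Call:" as name(argument=value, ...), one argument or row to a line, values as JSON. send_rows: Moves the arm, as the interface text tells. Its arguments: {"type":"object","properties":{"deltas":{"type":"array","items":{"type":"object","properties":{"dx":{"type":"number"},"dy":{"type":"number"},"dz":{"type":"number"},"rx":{"type":"number"},"ry":{"type":"number"},"rz":{"type":"number"}}}},"jaw":{"type":"number"},"newtons":{"type":"number"}},"required":["deltas"]}

```bash
mkdir -p pics; ls
cat > h.py <<'E'
import numpy as np,cv2
from scipy.spatial.transform import Rotation as R
from bench import r
def grab(n):
    f=r.grab_frame(n); return f
def pts(f):
    z=f['z_map'];h,w=z.shape;F=h/2/np.tan(np.radians(f['vertical_fov'])/2)
    u,v=np.meshgrid(np.arange(w),np.arange(h))
    c=np.stack([(u-f['cx'])/F*z,(v-f['cy'])/F*z,z],-1)
    return c@R.from_rotvec(f['orientation']).as_matrix().T+np.array(f['xyz'])
E
python3 - <<'E'
from h import *
for n in ('scene','top'):
    f=grab(n);cv2.imwrite(f'pics/{n}0.png',f['frame'])
    np.savez(f'{n}0.npz',p=pts(f),b=f['frame'])
    print(n,f['xyz'],f['orientation'],f['vertical_fov'],f['cx'],f['cy'])
print(r.get_obs())
E
```

```text
pics
scene [ 1.17540053 -0.25670015  0.74092016] [-2.02787215 -1.28464408  0.5689041 ] 52.22842958727785 319.2528537992227 206.02942396614702
top [0.36642271 0.05256298 1.13662793] [-2.16067529  2.1001333  -0.19868524] 43.64395278573539 317.52026127672104 204.63859001475205
{'clock': 0.1, 'joints': array([-1.21913502,  0.47773248,  0.0223263 ,  1.55630607, -0.01151691,
        1.10927173, -0.08308308]), 'qvel': array([-9.55164651e-05, -2.23542069e-03,  1.19426943e-03, -1.23916609e-03,
        7.18877756e-04,  2.27675883e-03, -1.40079961e-03]), 'tau': array([ 3.90648987e-03, -5.97764575e+01,  1.61339577e+00, -2.81959909e+01,
        1.28051321e-02,  4.95504064e-03,  7.02249565e-06]), 'tcp_pos': array([0.29927666, 0.60442515, 0.20703218]), 'orientation': array([-7.15717430e-01, -3.05869918e+00,  2.46073789e-03]), 'contact_force': array([-0.61671982, -0.93290178,  0.57644229]), 'moment': array([-0.03360822, -0.028971  ,  0.02569951]), 'gripper_force': 0.0, 'grip_width': 0.08544447446154269}
```

View pics/scene0.png

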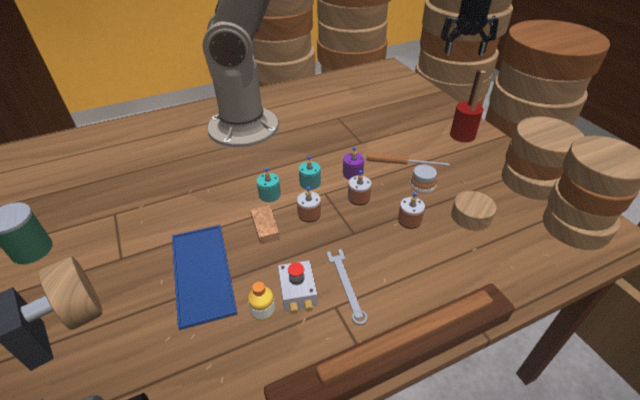

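View pics/top0.png

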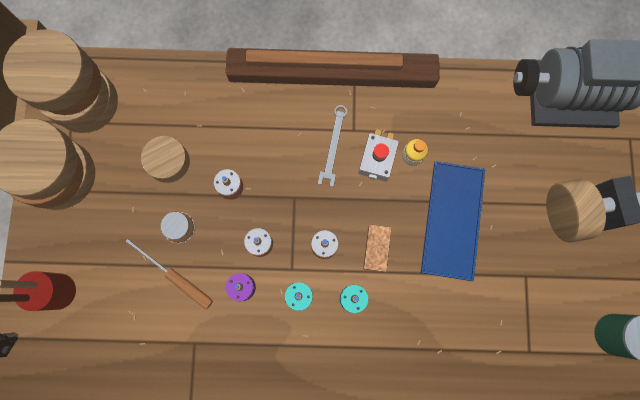

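The top view shows three red-brown drums with white tops at (227,182), (257,241) and (324,243). The look-alikes are purple at (240,287) and turquoise at (298,296) and (354,299). The wax jar at (177,226) is also whitish on top. The tray is at (453,221) and the plunger at (381,152).

Run:
```python
from h import *
def fit(P):
    A=np.c_[2*P[:,:2],np.ones(len(P))];return 
for n,L in (('top',[(227,182),(257,241),(324,243),(240,287),(298,296),(354,299),(177,226),(163,158)]),('scene',[(412,211),(360,189),(309,206)])):
    d=np.load(n+'0.npz');p=d['p'];b=d['b']
    for (u,v) in L:
        s=p[max(0,v-30):v+30,u-30:u+30].reshape(-1,3)
        m=(s[:,2]>.048)&(s[:,2]<.062); q=s[m]
        c0=np.median(q,0);q=q[np.hypot(*(q-c0)[:,:2].T)<.04]
        c,rad=cv2.minEnclosingCircle((q[:,:2]*1000).astype(np.float32))
        cap=s[(s[:,2]>.08)&(s[:,2]<.1)]
        print(n,u,v,'top z',q[:,2].mean().round(4),np.round(c),round(rad,1),'cap',cap.mean(0).round(4) if len(cap) else None,len(cap),cap[:,2].max().round(4) if len(cap) else None)
d=np.load('top0.npz');p=d['p'];b=d['b'];hsv=cv2.cvtColor(b,cv2.COLOR_BGR2HSV)
m=(hsv[...,0]>100)&(hsv[...,0]<125)&(hsv[...,1]>150)
m[:,:410]=0;m[:,500:]=0;m[:150]=0;m[300:]=0
q=p[m];print('tray z',np.percentile(q[:,2],[2,50,98]))
rc=cv2.minAreaRect((q[:,:2]*1000).astype(np.float32));print('tray',rc,cv2.boxPoints(rc))
m=((hsv[...,0]<8)|(hsv[...,0]>172))&(hsv[...,1]>170);m[:,:360]=0;m[:,400:]=0;m[:130]=0;m[180:]=0
q=p[m];print('plunger',q[:,2].max(),cv2.minEnclosingCircle((q[q[:,2]>.07][:,:2]*1000).astype(np.float32)))
for nm,(u,v) in dict(spanTip=(340,107),spanJ=(326,182),cork=(378,248),glue=(416,150),gougeend=(210,303)).items():print(nm,p[v,u].round(3))
i=cv2.imread('pics/top0.png')[130:320,150:400];j=cv2.imread('pics/scene0.png')[140:240,240:450]
a=cv2.resize(i,None,fx=2.2,fy=2.2,interpolation=2);e=cv2.resize(j,(550,262))
cv2.imwrite('pics/crop0.png',e)
```

```text
top 227 182 top z 0.0553 [608. 251.] 29.6 cap [0.6079 0.2511 0.0921] 16 0.0985
top 257 241 top z 0.0557 [478. 176.] 29.7 cap [0.4786 0.1763 0.0915] 17 0.0958
top 324 243 top z 0.0555 [478.  31.] 29.6 cap [0.4775 0.0311 0.0912] 15 0.0955
top 240 287 top z 0.0557 [380. 211.] 29.7 cap [0.3796 0.2104 0.0913] 18 0.0953
top 298 296 top z 0.0556 [364.  84.] 29.6 cap [0.3643 0.084  0.0926] 14 0.0962
top 354 299 top z 0.0555 [362. -35.] 29.7 cap [ 0.3623 -0.0353  0.0914] 16 0.095
top 177 226 top z 0.051 [509. 360.] 30.8 cap None 0 None
top 163 158 top z 0.0489 [660. 397.] 39.4 cap None 0 None
scene 412 211 top z 0.0548 [609. 248.] 30.5 cap [0.6101 0.2485 0.0889] 19 0.0933
scene 360 189 top z 0.0548 [479. 174.] 29.9 cap [0.4806 0.1738 0.0896] 14 0.0934
scene 309 206 top z 0.0548 [480.  29.] 30.3 cap [0.4797 0.0286 0.0893] 15 0.0949
tray z [0.00088444 0.0055698  0.01377685]
tray ((451.52593994140625, -195.460205078125), (203.99354553222656, 483.1343994140625), 41.82933807373047) [[ 214.42007   -83.483215]
 [ 536.62915  -443.48334 ]
 [ 688.63184  -307.4372  ]
 [ 366.42273    52.562927]]
plunger 1.136627930342666 ((529.9105834960938, -23.152036666870117), 180.1696014404297)
spanTip [0.811 0.001 0.002]
spanJ [0.626 0.029 0.001]
cork [ 0.473 -0.089  0.029]
glue [ 0.687 -0.165  0.079]
gougeend [0.343 0.276 0.025]
```

View pics/crop0.png

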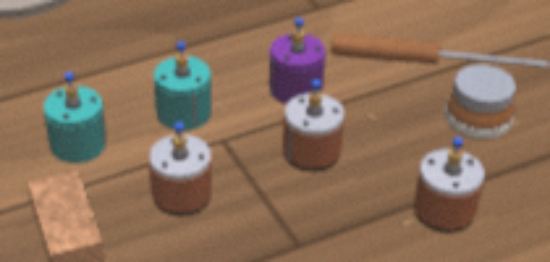

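The crop confirms three red-brown drums beside the turquoise and purple look-alikes. Both views agree within about 2.5 mm, with cap z≈0.09 and top z≈0.055. Averaging the two gives A (609,250), B (479,175) and C (479,30). I'm starting toward A now, pre-rotating the wrist so the nut can be turned in one sweep.

Call:
send_rows(
  deltas=[
    {"dx": 15,"dy": -18,"rz": -7},
    {"dx": 31,"dy": -36,"rz": -14},
    {"dx": 46,"dy": -53,"rz": -21},
    {"dx": 62,"dy": -71,"rz": -28},
    {"dx": 77,"dy": -89,"rz": -35},
  ],
  jaw=40,
  newtons=40,
)

```text
$.deltas[0]: bad value
```

Call:
send_rows(
  deltas=[
    {"dx": 15,"dy": -18,"rz": -7},
    {"dx": 31,"dy": -36,"rz": -14},
    {"dx": 46,"dy": -53,"rz": -21},
    {"dx": 62,"dy": -71,"rz": -28},
    {"dx": 77,"dy": -89,"rz": -35},
  ],
)

```text
$.deltas[0]: bad value
```

Run:
```python
from h import *
d=np.load('top0.npz');p=d['p'];b=d['b'];hsv=cv2.cvtColor(b,cv2.COLOR_BGR2HSV)
ok=(p[...,2]<.1)&(p[...,2]>-.01)
m=ok&(hsv[...,0]>100)&(hsv[...,0]<125)&(hsv[...,1]>150)
m[:,:415]=0;m[:,490:]=0;m[:155]=0;m[290:]=0
m=cv2.morphologyEx(m.astype(np.uint8),cv2.MORPH_OPEN,np.ones((3,3)))>0
q=p[m];print('tray z',np.percentile(q[:,2],[2,50,98]))
rc=cv2.minAreaRect((q[:,:2]*1000).astype(np.float32));print('tray',rc,cv2.boxPoints(rc).round())
m=ok&((hsv[...,0]<8)|(hsv[...,0]>172))&(hsv[...,1]>150);m[:,:360]=0;m[:,400:]=0;m[:130]=0;m[180:]=0
q=p[m];q=q[q[:,2]>.07];print('plunger',np.percentile(q[:,2],[50,95]),cv2.minEnclosingCircle((q[:,:2]*1000).astype(np.float32)))
d=np.load('scene0.npz');p=d['p'];b=d['b'];hsv=cv2.cvtColor(b,cv2.COLOR_BGR2HSV)
m=(p[...,2]>.07)&((hsv[...,0]<8)|(hsv[...,0]>172))&(hsv[...,1]>150);m[:,:280]=0;m[:,312:]=0;m[:255]=0;m[290:]=0
q=p[m];print('plunger',np.percentile(q[:,2],[50,95]),cv2.minEnclosingCircle((q[:,:2]*1000).astype(np.float32)))
m=(p[...,2]>-.01)&(p[...,2]<.03)&(hsv[...,0]>100)&(hsv[...,0]<125)&(hsv[...,1]>150);m[:,:165]=0;m[:,242:]=0;m[:220]=0;m[330:]=0
q=p[m];rc=cv2.minAreaRect((q[:,:2]*1000).astype(np.float32));print('tray2',rc)
o=r.get_obs();print(o['clock'],o['tcp_pos'],o['orientation'],o['joints'].round(2))
```

```text
tray z [0.00086434 0.0054225  0.01145887]
tray ((523.0244140625, -262.06927490234375), (114.47337341308594, 216.1139373779297), 82.42675018310547) [[ 408. -305.]
 [ 623. -333.]
 [ 638. -220.]
 [ 423. -191.]]
plunger [0.08003306 0.08366954] ((682.8374633789062, -87.60806274414062), 16.32675552368164)
plunger [0.07983122 0.08173701] ((921.9590454101562, -172.90785217285156), 266.93402099609375)
tray2 ((548.2603149414062, -266.73516845703125), (114.72388458251953, 258.47235107421875), 82.42747497558594)
0.1 [0.29927666 0.60442515 0.20703218] [-7.15717430e-01 -3.05869918e+00  2.46073789e-03] [-1.22  0.48  0.02  1.56 -0.01  1.11 -0.08]
```

Call:
send_rows(
  deltas=[
    {"dx": 15.0,"dy": -18.0,"dz": 0.0,"rx": 0.0,"ry": 0.0,"rz": -7.0},
    {"dx": 31.0,"dy": -36.0,"dz": 0.0,"rx": 0.0,"ry": 0.0,"rz": -14.0},
    {"dx": 46.0,"dy": -53.0,"dz": 0.0,"rx": 0.0,"ry": 0.0,"rz": -21.0},
    {"dx": 62.0,"dy": -71.0,"dz": 0.0,"rx": 0.0,"ry": 0.0,"rz": -28.0},
    {"dx": 77.0,"dy": -89.0,"dz": 0.0,"rx": 0.0,"ry": 0.0,"rz": -35.0},
  ],
  jaw=40,
  newtons=40,
)

```text
clock: 0.52
tcp_pos: [0.3771, 0.5147, 0.2075]
orientation: [1.611, 2.697, -0.001]
contact_force: [0.4, 0.3, 0.5]
grip_width: 0.0397
gripper_force: 0.0
```

Call:
send_rows(
  deltas=[
    {"dx": 15,"dy": -18,"dz": 0,"rx": 0,"ry": 0,"rz": -7},
    {"dx": 31,"dy": -36,"dz": 0,"rx": 0,"ry": 0,"rz": -14},
    {"dx": 46,"dy": -53,"dz": 0,"rx": 0,"ry": 0,"rz": -21},
    {"dx": 62,"dy": -71,"dz": 0,"rx": 0,"ry": 0,"rz": -28},
    {"dx": 77,"dy": -89,"dz": 0,"rx": 0,"ry": 0,"rz": -35},
  ],
)

```text
clock: 0.93
tcp_pos: [0.454, 0.4258, 0.2076]
orientation: [2.347, 2.088, -0.001]
contact_force: [-0.2, 0.2, -0.9]
grip_width: 0.04
gripper_force: 0.0
```

Call:
send_rows(
  deltas=[
    {"dx": 15,"dy": -18,"dz": -5,"rx": 0,"ry": 0,"rz": -7},
    {"dx": 31,"dy": -36,"dz": -10,"rx": 0,"ry": 0,"rz": -14},
    {"dx": 46,"dy": -53,"dz": -15,"rx": 0,"ry": 0,"rz": -21},
    {"dx": 62,"dy": -71,"dz": -20,"rx": 0,"ry": 0,"rz": -28},
    {"dx": 77,"dy": -89,"dz": -25,"rx": 0,"ry": 0,"rz": -35},
  ],
)

```text
clock: 1.35
tcp_pos: [0.5309, 0.3369, 0.1824]
orientation: [2.866, 1.286, -0.001]
contact_force: [-0.3, -0.8, -1.2]
grip_width: 0.0397
gripper_force: 0.0
```

Call:
send_rows(
  deltas=[
    {"dx": 15,"dy": -18,"dz": -10,"rx": 0,"ry": 0,"rz": -7},
    {"dx": 31,"dy": -36,"dz": -20,"rx": 0,"ry": 0,"rz": -14},
    {"dx": 46,"dy": -53,"dz": -30,"rx": 0,"ry": 0,"rz": -21},
    {"dx": 62,"dy": -70,"dz": -40,"rx": 0,"ry": 0,"rz": -28},
    {"dx": 78,"dy": -87,"dz": -50,"rx": 0,"ry": 0,"rz": -35},
  ],
)

```text
clock: 1.77
tcp_pos: [0.6088, 0.2501, 0.1321]
orientation: [3.12, 0.365, -0.001]
contact_force: [-0.2, 0.0, 0.2]
grip_width: 0.0396
gripper_force: 0.0
```

Run:
```python
from h import *
f=grab('scene');b=f['frame'];np.savez('s1.npz',p=pts(f),b=b)
cv2.imwrite('pics/s1.png',cv2.resize(b[120:270,330:510],(720,600),interpolation=2))
o=r.get_obs();print(o['clock'],o['tcp_pos'],o['orientation'],o['joints'].round(2),R.from_rotvec(o['orientation']).as_matrix().round(3))
```

```text
1.8167 [0.6110177  0.2443611  0.13038975] [ 3.11794048e+00  3.44271595e-01 -8.43701059e-04] [-0.91  0.6   0.62  1.7  -0.4   0.98 -1.49] [[ 0.976  0.218 -0.   ]
 [ 0.218 -0.976 -0.005]
 [-0.001  0.005 -1.   ]]
```

View pics/s1.png

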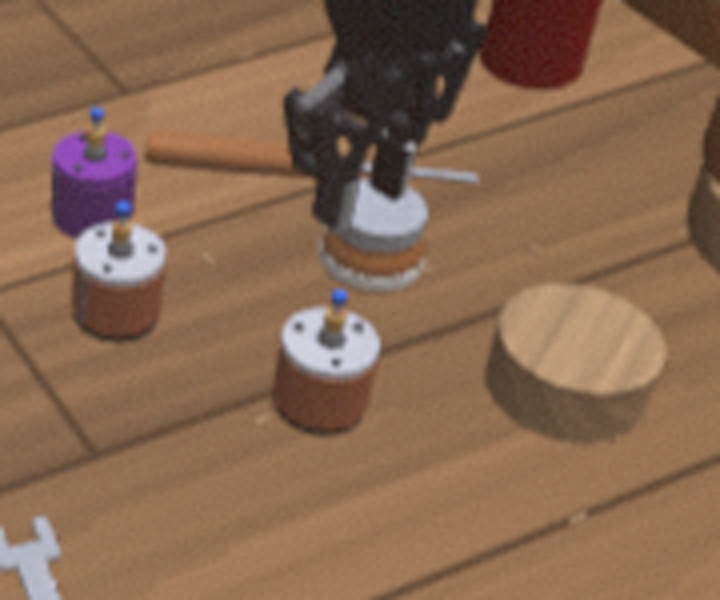

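The picture shows drum A at crop (328,370) and the fingertips at crop (325,220) and (395,190), still moving. I'll let the arm settle, then check the fingertip positions numerically.

Call:
send_rows(
  deltas=[
    {"dx": 0,"dy": 0,"dz": 0,"rx": 0,"ry": 0,"rz": 0},
    {"dx": 0,"dy": 0,"dz": 0,"rx": 0,"ry": 0,"rz": 0},
    {"dx": 0,"dy": 0,"dz": 0,"rx": 0,"ry": 0,"rz": 0},
  ],
)

```text
clock: 2.07
tcp_pos: [0.6079, 0.2523, 0.1329]
orientation: [-3.118, -0.378, 0.001]
contact_force: [-0.0, 1.2, -0.2]
grip_width: 0.04
gripper_force: 0.0
```

```bash
cat >> h.py <<'E'
def proj(f,P):
    F=200/np.tan(np.radians(f['vertical_fov'])/2)
    c=(np.asarray(P)-f['xyz'])@R.from_rotvec(f['orientation']).as_matrix()
    return np.array([c[0]/c[2]*F+f['cx'],c[1]/c[2]*F+f['cy']])
E
python3 - <<'E'
from h import *
o=r.get_obs();print(o['clock'],o['tcp_pos'],o['orientation'],o['qvel'].round(3))
f=grab('scene');b=f['frame'];p=pts(f);t=o['tcp_pos']
dark=(b.max(-1)<70)&(p[...,2]>.08)&(np.hypot(p[...,0]-t[0],p[...,1]-t[1])<.12)
q=p[dark];print(len(q),'min z',np.percentile(q[:,2],[0,1,5]))
M=R.from_rotvec(o['orientation']).as_matrix();l=(q-t)@M
s=l[l[:,2]>l[:,2].max()-.03];print('lower tool frame pts x,y,z pct',np.percentile(s,[2,50,98],0).round(3))
for dz in (0,-.011):print(proj(f,t+[0,0,dz]))
v,u=np.nonzero(dark);k=q[:,2]<.15;print('px',u[k].min(),u[k].max(),v[k].min(),v[k].max())
cv2.imwrite('pics/s2.png',cv2.resize(b[120:270,330:510],(720,600),interpolation=2))
E
```

```text
2.0667 [0.60787854 0.25231137 0.13290478] [-3.11793192e+00 -3.77790624e-01  7.42343308e-04] [-0.008 -0.008 -0.003 -0.002  0.001 -0.004 -0.003]
4380 min z [0.1607017  0.1729797  0.20944485]
lower tool frame pts x,y,z pct [[-0.009 -0.023 -0.057]
 [ 0.001 -0.02  -0.044]
 [ 0.01   0.034 -0.028]]
[418.09480228 179.96203729]
[417.37041879 183.5916607 ]Traceback (most recent call last):
  File "<stdin>", line 9, in <module>
    return umr_minimum(a, axis, None, out, keepdims, initial, where)
ValueError: zero-size array to reduction operation minimum which has no identity
```

Run:
```python
from h import *
o=r.get_obs();t=o['tcp_pos'];print(t)
M=R.from_rotvec(o['orientation']).as_matrix()
for n in('scene','top'):
    f=grab(n);b=f['frame'];p=pts(f);d=np.load(n+'0.npz')['p']
    m=(p[...,2]>.09)&(np.linalg.norm(p-d,axis=-1)>.03)&(np.hypot(p[...,0]-t[0],p[...,1]-t[1])<.09)&(f['z_map']>0)
    l=(p[m]-t)@M
    for sgn in(-1,1):
        s=l[sgn*l[:,1]>0]
        if len(s)<20: continue
        s=s[s[:,2]>np.percentile(s[:,2],99.5)-.02]
        print(n,sgn,len(s),np.percentile(s,[2,50,98],0).round(3).tolist())
    if n=='scene': cv2.imwrite('pics/s2.png',cv2.resize(b[120:230,360:480],(655,600),interpolation=2))
```

```text
[0.60788714 0.25252634 0.1331235 ]
scene -1 82 [[-0.01, -0.026, -0.048], [0.003, -0.021, -0.037], [0.012, -0.018, -0.026]]
scene 1 105 [[-0.006, 0.021, -0.058], [0.007, 0.029, -0.044], [0.012, 0.035, -0.027]]
top -1 27 [[-0.011, -0.034, -0.06], [-0.01, -0.025, -0.042], [-0.003, -0.022, -0.028]]
top 1 41 [[-0.013, 0.019, -0.072], [-0.01, 0.025, -0.05], [-0.003, 0.035, -0.033]]
```

View pics/s2.png

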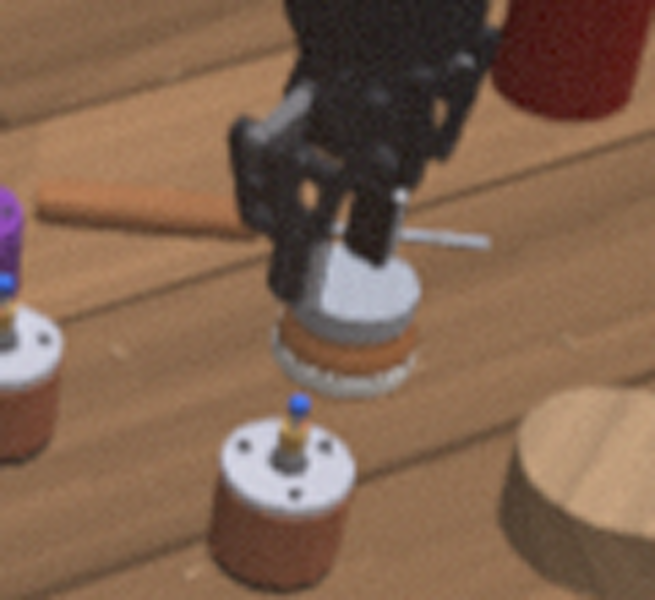

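The fingers appear about 25 mm higher than the stated tool frame would put them, so the tips may stand behind the nominal point. I'll descend partway, with the jaws safely straddling the cap, and look again.

Call:
send_rows(
  deltas=[
    {"dx": 0,"dy": -1,"dz": -10,"rx": 0,"ry": 0,"rz": 0},
    {"dx": 1,"dy": -2,"dz": -20,"rx": 0,"ry": 0,"rz": 0},
    {"dx": 1,"dy": -2.5,"dz": -30,"rx": 0,"ry": 0,"rz": 0},
    {"dx": 1,"dy": -2.5,"dz": -40,"rx": 0,"ry": 0,"rz": 0},
    {"dx": 1,"dy": -2.5,"dz": -40,"rx": 0,"ry": 0,"rz": 0},
  ],
)

```text
clock: 2.63
tcp_pos: [0.6076, 0.2478, 0.0898]
orientation: [3.118, 0.373, -0.007]
contact_force: [-1.0, 0.5, 0.3]
grip_width: 0.0398
gripper_force: 0.0
```

Run:
```python
from h import *
o=r.get_obs();t=o['tcp_pos'];print(t)
M=R.from_rotvec(o['orientation']).as_matrix()
for n in('scene','top'):
    f=grab(n);b=f['frame'];p=pts(f);d=np.load(n+'0.npz')['p']
    m=(p[...,2]>.065)&(np.linalg.norm(p-d,axis=-1)>.03)&(np.hypot(p[...,0]-t[0],p[...,1]-t[1])<.09)&(f['z_map']>0)
    l=(p[m]-t)@M
    for sgn in(-1,1):
        s=l[sgn*l[:,1]>0]
        if len(s)<20: continue
        s=s[s[:,2]>np.percentile(s[:,2],99.5)-.02]
        print(n,sgn,len(s),np.percentile(s,[2,50,98],0).round(3).tolist())
    if n=='scene': cv2.imwrite('pics/s3.png',cv2.resize(b[120:230,360:480],(655,600),interpolation=2))
```

```text
[0.60763651 0.24781286 0.08977171]
scene -1 81 [[-0.01, -0.026, -0.049], [0.002, -0.021, -0.039], [0.012, -0.018, -0.027]]
scene 1 95 [[-0.006, 0.02, -0.059], [0.007, 0.029, -0.045], [0.012, 0.034, -0.028]]
top -1 24 [[-0.011, -0.034, -0.063], [-0.009, -0.024, -0.045], [-0.004, -0.022, -0.029]]
top 1 32 [[-0.011, 0.019, -0.071], [-0.009, 0.024, -0.045], [-0.004, 0.034, -0.029]]
```

View pics/s3.png

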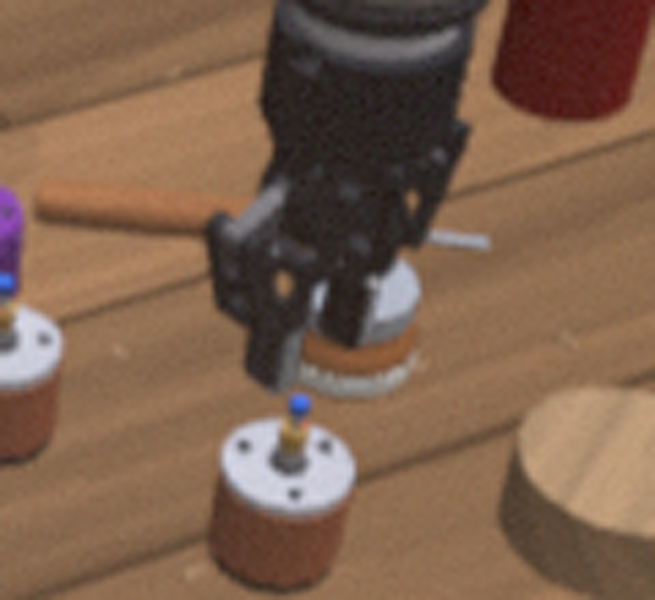

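The tips are at about z=0.117 with the TCP at 0.090, so they really sit about 27 mm behind the TCP at this opening. I'll work from the observed tips and guard each step with the force reading.

Call:
send_rows(
  deltas=[
    {"dx": 1,"dy": 1,"dz": -8,"rx": 0,"ry": 0,"rz": 0},
    {"dx": 1,"dy": 1,"dz": -16,"rx": 0,"ry": 0,"rz": 0},
    {"dx": 1,"dy": 1,"dz": -24,"rx": 0,"ry": 0,"rz": 0},
    {"dx": 1,"dy": 1,"dz": -30,"rx": 0,"ry": 0,"rz": 0},
    {"dx": 1,"dy": 1,"dz": -30,"rx": 0,"ry": 0,"rz": 0},
  ],
  jaw=26,
)

```text
clock: 3.15
tcp_pos: [0.6094, 0.2491, 0.0611]
orientation: [3.118, 0.374, -0.004]
contact_force: [-0.2, -0.0, 0.2]
grip_width: 0.026
gripper_force: 0.0
```

```bash
cat >> h.py <<'E'
def tips(zmin=.062,rad=.09):
    o=r.get_obs();t=o['tcp_pos'];M=R.from_rotvec(o['orientation']).as_matrix();print(t.round(4),o['contact_force'].round(1),o['grip_width'])
    for n in('scene','top'):
        f=grab(n);p=pts(f);d=np.load(n+'0.npz')['p']
        m=(p[...,2]>zmin)&(np.linalg.norm(p-d,axis=-1)>.02)&(np.hypot(p[...,0]-t[0],p[...,1]-t[1])<rad)&(f['z_map']>0)
        l=(p[m]-t)@M
        for sgn in(-1,1):
            s=l[sgn*l[:,1]>0]
            if len(s)<20: continue
            s=s[s[:,2]>np.percentile(s[:,2],99.5)-.02]
            print(n,sgn,len(s),np.percentile(s,[2,50,98],0).round(3).tolist())
        # white tops near: drums
        if n=='scene': F=f
    return F
E
python3 - <<'E'
from h import *
f=tips();cv2.imwrite('pics/s4.png',cv2.resize(f['frame'][150:250,360:480],(720,600),interpolation=2))
E
```

```text
[0.6094 0.2491 0.0611] [-0.2 -0.   0.2] 0.026048525145803823
scene -1 62 [[-0.005, -0.018, -0.048], [0.004, -0.014, -0.037], [0.012, -0.011, -0.024]]
scene 1 87 [[-0.006, 0.014, -0.061], [0.007, 0.022, -0.043], [0.012, 0.028, -0.025]]
top -1 19 [[-0.011, -0.026, -0.059], [-0.01, -0.017, -0.041], [-0.002, -0.015, -0.026]]
top 1 37 [[-0.012, 0.011, -0.072], [-0.01, 0.018, -0.054], [-0.003, 0.036, -0.032]]
```

View pics/s4.png

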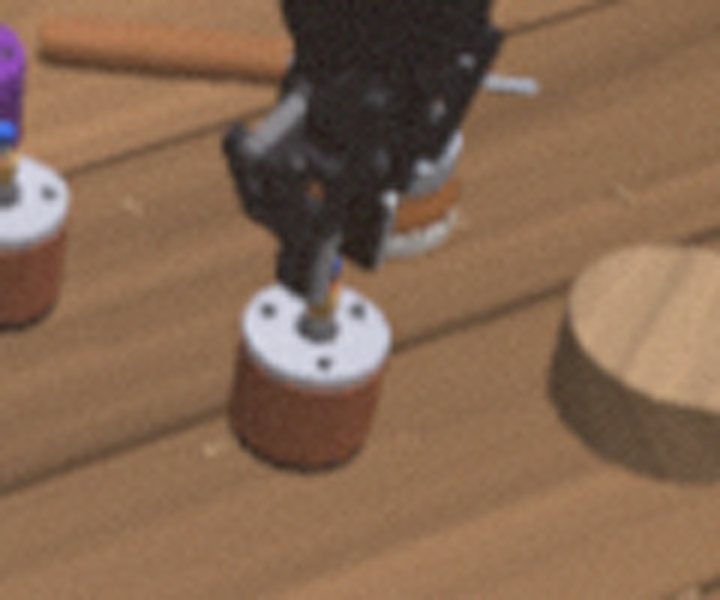

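The fingers now straddle the cap at crop (335,275), with the tips at z≈0.085. I'll lower 22 mm onto the nut and close.

Call:
send_rows(
  deltas=[
    {"dx": 0,"dy": 0,"dz": -7,"rx": 0,"ry": 0,"rz": 0},
    {"dx": 0,"dy": 0,"dz": -14,"rx": 0,"ry": 0,"rz": 0},
    {"dx": 0,"dy": 0,"dz": -21,"rx": 0,"ry": 0,"rz": 0},
    {"dx": 0,"dy": 0,"dz": -21,"rx": 0,"ry": 0,"rz": 0},
  ],
)

```text
clock: 3.58
tcp_pos: [0.6093, 0.2492, 0.0401]
orientation: [3.119, 0.374, -0.004]
contact_force: [-1.7, 0.5, -0.2]
grip_width: 0.0258
gripper_force: 0.0
```

Call:
send_rows(
  deltas=[
    {"dx": 0,"dy": 0,"dz": 0,"rx": 0,"ry": 0,"rz": 0},
    {"dx": 0,"dy": 0,"dz": 0,"rx": 0,"ry": 0,"rz": 0},
    {"dx": 0,"dy": 0,"dz": 0,"rx": 0,"ry": 0,"rz": 0},
    {"dx": 0,"dy": 0,"dz": 0,"rx": 0,"ry": 0,"rz": 0},
    {"dx": 0,"dy": 0,"dz": 0,"rx": 0,"ry": 0,"rz": 0},
  ],
  jaw=5,
  newtons=40,
)

```text
clock: 4.0
tcp_pos: [0.6102, 0.2493, 0.0417]
orientation: [3.119, 0.373, -0.001]
contact_force: [-0.3, 0.1, -4.8]
grip_width: 0.0095
gripper_force: 38.9
```

Run:
```python
from h import *
o=r.get_obs();print(o['tcp_pos'],o['grip_width'],o['gripper_force'],o['contact_force'].round(1),o['moment'].round(3),o['joints'].round(2))
f=grab('scene');cv2.imwrite('pics/s5.png',cv2.resize(f['frame'][160:240,370:466],(720,600),interpolation=2))
```

```text
[0.61024494 0.2493383  0.04168004] 0.009478108444984552 38.904757127165794 [-0.3  0.1 -4.8] [0.021 0.023 0.042] [-0.86  0.7   0.55  1.75 -0.47  0.83 -1.42]
```

View pics/s5.png

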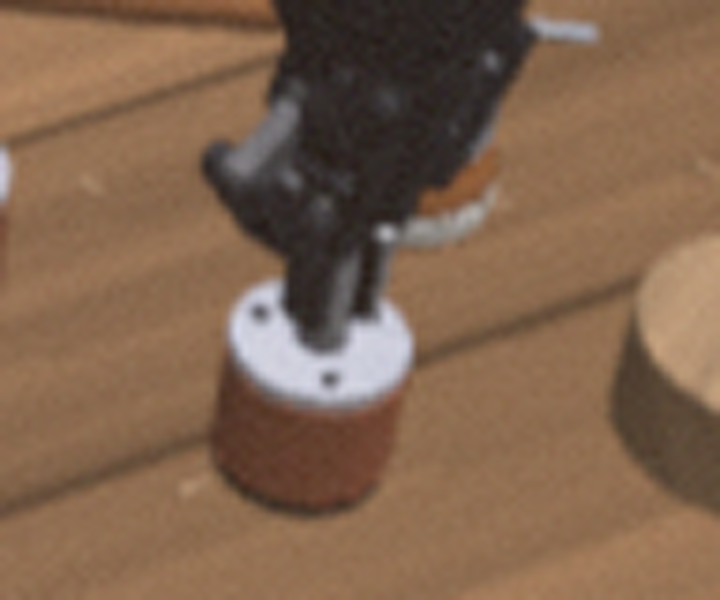

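The tips look right at the drum top and the width reads 9.5 mm, less than the 12 mm nut. I'll re-grasp 4 mm higher.

Call:
send_rows(
  deltas=[
    {"dx": 0,"dy": 0,"dz": 0,"rx": 0,"ry": 0,"rz": 0},
    {"dx": 0,"dy": 0,"dz": 0,"rx": 0,"ry": 0,"rz": 0},
    {"dx": 0,"dy": 0,"dz": 2,"rx": 0,"ry": 0,"rz": 0},
    {"dx": 0,"dy": 0,"dz": 4,"rx": 0,"ry": 0,"rz": 0},
    {"dx": 0,"dy": 0,"dz": 4,"rx": 0,"ry": 0,"rz": 0},
  ],
  jaw=22,
)

```text
clock: 4.47
tcp_pos: [0.6112, 0.2495, 0.0468]
orientation: [-3.119, -0.373, -0.002]
contact_force: [0.3, -0.0, 0.2]
grip_width: 0.0215
gripper_force: 0.0
```

Call:
send_rows(
  deltas=[
    {"dx": 0,"dy": 0,"dz": 0,"rx": 0,"ry": 0,"rz": 0},
    {"dx": 0,"dy": 0,"dz": 0,"rx": 0,"ry": 0,"rz": 0},
    {"dx": 0,"dy": 0,"dz": 0,"rx": 0,"ry": 0,"rz": 0},
    {"dx": 0,"dy": 0,"dz": 0,"rx": 0,"ry": 0,"rz": 0},
    {"dx": 0,"dy": 0,"dz": 0,"rx": 0,"ry": 0,"rz": 0},
  ],
  jaw=5,
  newtons=30,
)

```text
clock: 4.88
tcp_pos: [0.6109, 0.2495, 0.0462]
orientation: [-3.119, -0.373, -0.001]
contact_force: [0.4, 0.8, 2.7]
grip_width: 0.0098
gripper_force: 29.3
```

Run:
```python
from h import *
o=r.get_obs();print(o['tcp_pos'],o['grip_width'],o['gripper_force'],o['contact_force'].round(1),o['moment'].round(3),o['joints'].round(2))
```

```text
[0.61087497 0.2495295  0.04617173] 0.009752109860896849 29.259429574012756 [0.4 0.8 2.7] [ 0.075 -0.087 -0.002] [-0.86  0.7   0.55  1.74 -0.47  0.84 -1.43]
```

Call:
send_rows(
  deltas=[
    {"dx": 0,"dy": 0,"dz": 0.2,"rx": 0,"ry": 0,"rz": 7},
    {"dx": 0,"dy": 0,"dz": 0.3,"rx": 0,"ry": 0,"rz": 14},
    {"dx": 0,"dy": 0,"dz": 0.5,"rx": 0,"ry": 0,"rz": 21},
    {"dx": 0,"dy": 0,"dz": 0.7,"rx": 0,"ry": 0,"rz": 28},
    {"dx": 0,"dy": 0,"dz": 0.9,"rx": 0,"ry": 0,"rz": 35},
  ],
)

```text
clock: 5.3
tcp_pos: [0.6103, 0.2505, 0.0468]
orientation: [-2.857, -1.303, -0.0]
contact_force: [-2.0, 3.0, 2.1]
grip_width: 0.0098
gripper_force: 29.3
```

Run:
```python
from h import *
o=r.get_obs();print(o['tcp_pos'],o['grip_width'],o['gripper_force'],o['contact_force'].round(1),o['moment'].round(3),o['joints'].round(2))
f=grab('scene');cv2.imwrite('pics/s6.png',cv2.resize(f['frame'][160:240,370:466],(720,600),interpolation=2))
```

```text
[0.61029111 0.25051931 0.04680915] 0.009779108828554692 29.270858466625214 [-2.   3.   2.1] [0.483 0.159 0.016] [-0.76  0.66  0.39  1.74 -0.33  0.81 -0.93]
```

View pics/s6.png

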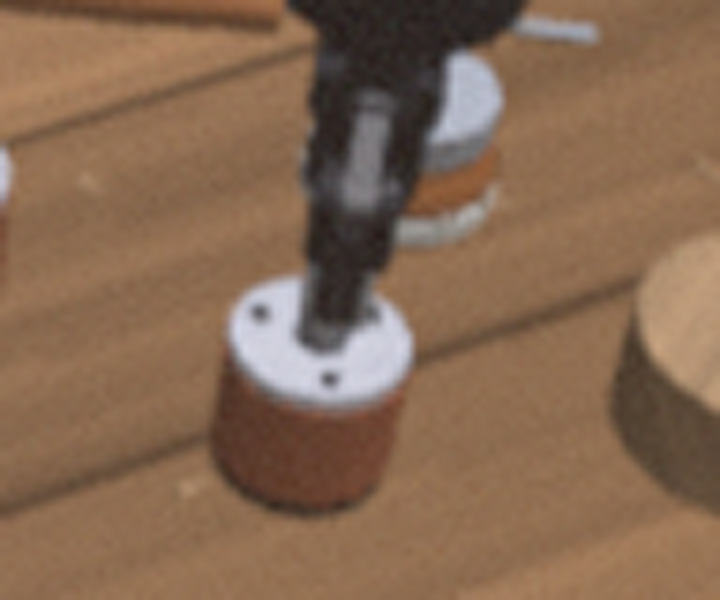

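The drum stayed put with the stem visible under the tips. I'll keep turning.

Call:
send_rows(
  deltas=[
    {"dx": 0,"dy": 0,"dz": 0.2,"rx": 0,"ry": 0,"rz": 7},
    {"dx": 0,"dy": 0,"dz": 0.3,"rx": 0,"ry": 0,"rz": 14},
    {"dx": 0,"dy": 0,"dz": 0.5,"rx": 0,"ry": 0,"rz": 21},
    {"dx": 0,"dy": 0,"dz": 0.7,"rx": 0,"ry": 0,"rz": 28},
    {"dx": 0,"dy": 0,"dz": 0.9,"rx": 0,"ry": 0,"rz": 35},
  ],
)

```text
clock: 5.77
tcp_pos: [0.6094, 0.2507, 0.0475]
orientation: [-2.335, -2.098, 0.001]
contact_force: [-2.0, 2.7, 2.0]
grip_width: 0.0094
gripper_force: 29.5
```

Call:
send_rows(
  deltas=[
    {"dx": 0,"dy": 0,"dz": 0.2,"rx": 0,"ry": 0,"rz": 7},
    {"dx": 0,"dy": 0,"dz": 0.3,"rx": 0,"ry": 0,"rz": 14},
    {"dx": 0,"dy": 0,"dz": 0.5,"rx": 0,"ry": 0,"rz": 21},
    {"dx": 0,"dy": 0,"dz": 0.7,"rx": 0,"ry": 0,"rz": 28},
    {"dx": 0,"dy": 0,"dz": 0.9,"rx": 0,"ry": 0,"rz": 35},
  ],
)

```text
clock: 6.18
tcp_pos: [0.6089, 0.2498, 0.0481]
orientation: [-1.596, -2.703, 0.003]
contact_force: [-3.7, -0.6, 1.5]
grip_width: 0.0097
gripper_force: 29.4
```

Call:
send_rows(
  deltas=[
    {"dx": 0,"dy": 0,"dz": 0.2,"rx": 0,"ry": 0,"rz": 7},
    {"dx": 0,"dy": 0,"dz": 0.3,"rx": 0,"ry": 0,"rz": 14},
    {"dx": 0,"dy": 0,"dz": 0.5,"rx": 0,"ry": 0,"rz": 21},
    {"dx": 0,"dy": 0,"dz": 0.7,"rx": 0,"ry": 0,"rz": 28},
    {"dx": 0,"dy": 0,"dz": 0.9,"rx": 0,"ry": 0,"rz": 35},
  ],
)

```text
clock: 6.6
tcp_pos: [0.6094, 0.248, 0.0487]
orientation: [-0.712, -3.058, 0.004]
contact_force: [-1.9, -1.6, 2.0]
grip_width: 0.0097
gripper_force: 29.5
```

```bash
cat >> h.py <<'E'
def st():
    o=r.get_obs();print(round(o['clock'],2),o['tcp_pos'].round(4),'w',round(o['grip_width'],4),'F',round(o['gripper_force'],1),o['contact_force'].round(1),o['moment'].round(3),o['joints'].round(2),'yaw',np.degrees(np.arctan2(*R.from_rotvec(o['orientation']).as_matrix()[[1,0],1])).round(1))
E
python3 -c "
from h import *
st()"
```

```text
6.6 [0.6094 0.248  0.0487] w 0.0097 F 29.5 [-1.9 -1.6  2. ] [-0.389  0.455 -0.034] [-0.43  0.62 -0.08  1.71  0.06  0.81  0.58] yaw 63.8
```

Call:
send_rows(
  deltas=[
    {"dx": 0,"dy": 0,"dz": 0.2,"rx": 0,"ry": 0,"rz": 7},
    {"dx": 0,"dy": 0,"dz": 0.3,"rx": 0,"ry": 0,"rz": 14},
    {"dx": 0,"dy": 0,"dz": 0.5,"rx": 0,"ry": 0,"rz": 21},
    {"dx": 0,"dy": 0,"dz": 0.7,"rx": 0,"ry": 0,"rz": 28},
    {"dx": 0,"dy": 0,"dz": 0.9,"rx": 0,"ry": 0,"rz": 35},
  ],
)

```text
clock: 7.02
tcp_pos: [0.6096, 0.2474, 0.0496]
orientation: [0.24, -3.13, 0.004]
contact_force: [-1.8, -2.1, 3.0]
grip_width: 0.0099
gripper_force: 29.6
```

```bash
python3 -c "
from h import *
st()"
```

```text
7.02 [0.6096 0.2474 0.0496] w 0.0099 F 29.6 [-1.8 -2.1  3. ] [-0.685  0.42  -0.075] [-0.32  0.63 -0.23  1.7   0.18  0.83  1.09] yaw 98.8
```

Call:
send_rows(
  deltas=[
    {"dx": 0,"dy": 0,"dz": 0.2,"rx": 0,"ry": 0,"rz": 7},
    {"dx": 0,"dy": 0,"dz": 0.3,"rx": 0,"ry": 0,"rz": 14},
    {"dx": 0,"dy": 0,"dz": 0.5,"rx": 0,"ry": 0,"rz": 21},
    {"dx": 0,"dy": 0,"dz": 0.6,"rx": 0,"ry": 0,"rz": 28},
    {"dx": 0,"dy": 0,"dz": 0.6,"rx": 0,"ry": 0,"rz": 35},
  ],
)

```text
clock: 7.43
tcp_pos: [0.6098, 0.2485, 0.0498]
orientation: [1.171, -2.913, 0.001]
contact_force: [-0.2, 0.3, -2.0]
grip_width: 0.0095
gripper_force: 29.4
```

```bash
python3 -c "
from h import *
st()"
```

```text
7.43 [0.6098 0.2485 0.0498] w 0.0095 F 29.4 [-0.2  0.3 -2. ] [-0.068  0.016 -0.077] [-0.21  0.65 -0.38  1.69  0.3   0.86  1.61] yaw 133.8
```

Call:
send_rows(
  deltas=[
    {"dx": 0,"dy": 0,"dz": 0,"rx": 0,"ry": 0,"rz": 7},
    {"dx": 0,"dy": 0,"dz": 0,"rx": 0,"ry": 0,"rz": 14},
    {"dx": 0,"dy": 0,"dz": 0,"rx": 0,"ry": 0,"rz": 21},
    {"dx": 0,"dy": 0,"dz": 0,"rx": 0,"ry": 0,"rz": 25},
  ],
)

```text
clock: 7.77
tcp_pos: [0.6099, 0.2483, 0.0498]
orientation: [1.774, -2.59, -0.0]
contact_force: [0.2, -0.6, -1.8]
grip_width: 0.0096
gripper_force: 29.5
```

```bash
python3 -c "
from h import *
st()"
```

```text
7.77 [0.6099 0.2483 0.0498] w 0.0096 F 29.5 [ 0.2 -0.6 -1.8] [ 0.01  -0.016 -0.025] [-0.14  0.67 -0.48  1.69  0.38  0.88  1.99] yaw 158.8
```

Call:
send_rows(
  deltas=[
    {"dx": 0,"dy": 0,"dz": 0,"rx": 0,"ry": 0,"rz": 0},
    {"dx": 0,"dy": 0,"dz": 0,"rx": 0,"ry": 0,"rz": 0},
    {"dx": 0,"dy": 0,"dz": 15,"rx": 0,"ry": 0,"rz": 0},
    {"dx": 0,"dy": 0,"dz": 35,"rx": 0,"ry": 0,"rz": 0},
    {"dx": 0,"dy": 0,"dz": 45,"rx": 0,"ry": 0,"rz": 0},
  ],
  jaw=26,
)

```text
clock: 8.18
tcp_pos: [0.6115, 0.2503, 0.099]
orientation: [-1.767, 2.594, -0.001]
contact_force: [-0.2, 0.7, 0.5]
grip_width: 0.0263
gripper_force: 0.0
```

Call:
send_rows(
  deltas=[
    {"dx": 0,"dy": 0,"dz": 0,"rx": 0,"ry": 0,"rz": -7},
    {"dx": 0,"dy": 0,"dz": 0,"rx": 0,"ry": 0,"rz": -14},
    {"dx": 0,"dy": 0,"dz": 0,"rx": 0,"ry": 0,"rz": -21},
    {"dx": 0,"dy": 0,"dz": 0,"rx": 0,"ry": 0,"rz": -28},
    {"dx": 0,"dy": 0,"dz": 0,"rx": 0,"ry": 0,"rz": -35},
  ],
  jaw=0,
)

```text
clock: 8.6
tcp_pos: [0.6108, 0.2497, 0.0972]
orientation: [-0.898, 3.009, 0.0]
contact_force: [-0.8, 0.1, 0.1]
grip_width: -0.0002
gripper_force: 0.0
```

Run:
```python
from h import *
st();f=tips(.1)
p=pts(f);m=(np.hypot(p[...,0]-.609,p[...,1]-.249)<.012)&(p[...,2]>.083)&(p[...,2]<.1);print('cap',p[m].mean(0),p[m][:,2].max())
cv2.imwrite('pics/s7.png',cv2.resize(f['frame'][160:240,370:466],(720,600),interpolation=2))
```

```text
8.6 [0.6108 0.2497 0.0972] w -0.0002 F 0.0 [-0.8  0.1  0.1] [ 0.083 -0.032 -0.036] [-0.23  0.59 -0.36  1.67  0.25  0.93  1.47] yaw 123.2
[0.6108 0.2497 0.0972] [-0.8  0.1  0.1] -0.00019535243093240972
scene -1 99 [[-0.012, -0.015, -0.056], [-0.003, -0.011, -0.042], [0.01, -0.002, -0.024]]
scene 1 8 [[-0.012, 0.0, -0.056], [-0.011, 0.005, -0.041], [-0.011, 0.007, -0.028]]
top -1 267 [[-0.042, -0.048, -0.39], [-0.026, -0.022, -0.385], [0.021, -0.001, -0.364]]
top 1 316 [[-0.036, 0.001, -0.39], [-0.023, 0.027, -0.385], [0.028, 0.05, -0.366]]
cap [0.61198891 0.24980835 0.0891591 ] 0.09206369290682315
```

View pics/s7.png

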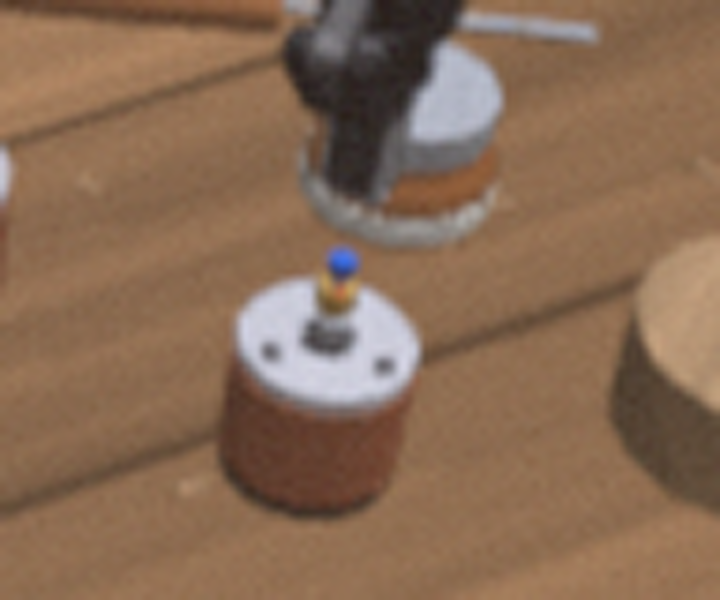

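The nut has visibly risen, with a bright gap above the stem at crop (330,335), and the drum turned along at the end, so the stop was reached. Now I'll press the cap with closed jaws.

Call:
send_rows(
  deltas=[
    {"dx": 0,"dy": 0,"dz": -8,"rx": 0,"ry": 0,"rz": 0},
    {"dx": 0,"dy": 0,"dz": -16,"rx": 0,"ry": 0,"rz": 0},
    {"dx": 0,"dy": 0,"dz": -24,"rx": 0,"ry": 0,"rz": 0},
    {"dx": 0,"dy": 0,"dz": -27,"rx": 0,"ry": 0,"rz": 0},
    {"dx": 0,"dy": 0,"dz": -27,"rx": 0,"ry": 0,"rz": 0},
  ],
)

```text
clock: 9.12
tcp_pos: [0.6097, 0.2489, 0.0674]
orientation: [0.91, -3.004, 0.0]
contact_force: [-1.2, 1.0, -0.7]
grip_width: 0.0001
gripper_force: 0.0
```

Call:
send_rows(
  deltas=[
    {"dx": 0,"dy": 0,"dz": -1,"rx": 0,"ry": 0,"rz": 0},
    {"dx": 0,"dy": 0,"dz": -2,"rx": 0,"ry": 0,"rz": 0},
    {"dx": 0,"dy": 0,"dz": -3,"rx": 0,"ry": 0,"rz": 0},
    {"dx": 0,"dy": 0,"dz": -3,"rx": 0,"ry": 0,"rz": 0},
  ],
)

```text
clock: 9.45
tcp_pos: [0.6107, 0.2495, 0.0663]
orientation: [-0.909, 3.007, 0.0]
contact_force: [-0.9, 0.0, 0.2]
grip_width: 0.0
gripper_force: 0.0
```

Call:
send_rows(
  deltas=[
    {"dx": 0,"dy": 0,"dz": -1,"rx": 0,"ry": 0,"rz": 0},
    {"dx": 0,"dy": 0,"dz": -2,"rx": 0,"ry": 0,"rz": 0},
    {"dx": 0,"dy": 0,"dz": -2,"rx": 0,"ry": 0,"rz": 0},
  ],
)

```text
clock: 9.7
tcp_pos: [0.6108, 0.2495, 0.0647]
orientation: [-0.909, 3.007, -0.0]
contact_force: [-1.2, -0.6, 4.4]
grip_width: 0.0
gripper_force: 2.6
```

Call:
send_rows(
  deltas=[
    {"dx": 0,"dy": 0,"dz": -1,"rx": 0,"ry": 0,"rz": 0},
    {"dx": 0,"dy": 0,"dz": -2,"rx": 0,"ry": 0,"rz": 0},
    {"dx": 0,"dy": 0,"dz": -3,"rx": 0,"ry": 0,"rz": 0},
    {"dx": 0,"dy": 0,"dz": -3,"rx": 0,"ry": 0,"rz": 0},
  ],
)

```text
clock: 10.03
tcp_pos: [0.6116, 0.25, 0.0645]
orientation: [-0.908, 3.005, -0.0]
contact_force: [-7.5, -3.9, 21.5]
grip_width: -0.0001
gripper_force: 10.8
```

Call:
send_rows(
  deltas=[
    {"dx": 0,"dy": 0,"dz": -1,"rx": 0,"ry": 0,"rz": 0},
    {"dx": 0,"dy": 0,"dz": -1,"rx": 0,"ry": 0,"rz": 0},
    {"dx": 0,"dy": 0,"dz": -1,"rx": 0,"ry": 0,"rz": 0},
  ],
)

```text
clock: 10.28
tcp_pos: [0.6119, 0.2501, 0.0644]
orientation: [-0.908, 3.004, -0.001]
contact_force: [-8.5, -4.4, 26.9]
grip_width: 0.0005
gripper_force: 13.6
```

Call:
send_rows(
  deltas=[
    {"dx": 0,"dy": 0,"dz": 8,"rx": 0,"ry": 0,"rz": 0},
    {"dx": 0,"dy": 0,"dz": 20,"rx": 0,"ry": 0,"rz": 0},
    {"dx": 0,"dy": 0,"dz": 40,"rx": 0,"ry": 0,"rz": 0},
    {"dx": 0,"dy": 0,"dz": 40,"rx": 0,"ry": 0,"rz": 0},
  ],
)

```text
clock: 10.62
tcp_pos: [0.6127, 0.2507, 0.1039]
orientation: [-0.908, 3.002, 0.002]
contact_force: [0.5, 0.6, 0.6]
grip_width: 0.0001
gripper_force: 0.0
```

```bash
cat >> h.py <<'E'
def cap(x,y,n='scene'):
    f=grab(n);p=pts(f);b=f['frame'].astype(int)
    near=(np.hypot(p[...,0]-x,p[...,1]-y)<.016)
    blue=near&(p[...,2]>.075)&(p[...,2]<.1)&(b[...,0]>b[...,2]+40)
    q=p[blue];v,u=np.nonzero(blue);k=near&(p[...,2]>.062)&(p[...,2]<.1)
    w=np.hypot(p[...,0]-x,p[...,1]-y)<.045;t=p[w&(p[...,2]>.05)&(p[...,2]<.06)&(b.min(-1)>120)]
    c=cv2.minEnclosingCircle((t[:,:2]*1000).astype(np.float32)) if len(t)>10 else None
    print(n,'blue n',len(q),q.mean(0).round(4) if len(q) else '','zmax',np.sort(q[:,2])[-3:].round(4),'v',v.min() if len(v) else '',v.mean().round(2) if len(v) else '','drum',c)
    return f
E
python3 - <<'E'
from h import *
st();f=cap(.611,.2495);cap(.611,.2495,'top')
# reference untouched drums from start
for n in('scene',):
    cap(.4795,.175)
    cap(.479,.030)
E
```

```text
10.62 [0.6127 0.2507 0.1039] w 0.0001 F 0.0 [0.5 0.6 0.6] [ 0.092 -0.103  0.053] [-0.22  0.58 -0.36  1.66  0.25  0.93  1.48] yaw 123.6
scene blue n 6 [0.6105 0.25   0.0876] zmax [0.0876 0.0884 0.089 ] v 195 195.5 drum ((610.9451904296875, 250.72984313964844), 29.43475914001465)
top blue n 0  zmax [] v   drum None
scene blue n 8 [0.4796 0.1743 0.0915] zmax [0.0927 0.093  0.0931] v 171 172.0 drum ((479.0213317871094, 175.85519409179688), 30.268346786499023)
scene blue n 9 [0.4791 0.0288 0.0922] zmax [0.093  0.0938 0.0941] v 187 188.0 drum ((479.09051513671875, 29.52118682861328), 30.078723907470703)
```

The cap top on A is now ~0.088 against ~0.092 on the untouched drums, so A is bled. Next I'll open wide and lower around drum A.

Call:
send_rows(
  deltas=[
    {"dx": -1,"dy": 0,"dz": 0,"rx": 0,"ry": 0,"rz": 0},
    {"dx": -1,"dy": 0,"dz": 0,"rx": 0,"ry": 0,"rz": 0},
    {"dx": -1,"dy": 0,"dz": 0,"rx": 0,"ry": 0,"rz": 0},
    {"dx": -1,"dy": 0,"dz": 0,"rx": 0,"ry": 0,"rz": 0},
    {"dx": -1,"dy": 0,"dz": -10,"rx": 0,"ry": 0,"rz": 0},
  ],
  jaw=85,
)

```text
clock: 11.23
tcp_pos: [0.6108, 0.2502, 0.0914]
orientation: [-0.908, 3.004, 0.001]
contact_force: [0.9, -0.8, 0.0]
grip_width: 0.0605
gripper_force: 0.0
```

Call:
send_rows(
  deltas=[
    {"dx": 0,"dy": 0,"dz": -15,"rx": 0,"ry": 0,"rz": 0},
    {"dx": 0,"dy": 0,"dz": -30,"rx": 0,"ry": 0,"rz": 0},
    {"dx": 0,"dy": 0,"dz": -45,"rx": 0,"ry": 0,"rz": 0},
    {"dx": 0,"dy": 0,"dz": -45,"rx": 0,"ry": 0,"rz": 0},
  ],
)

```text
clock: 11.57
tcp_pos: [0.6072, 0.2481, 0.0411]
orientation: [0.908, -3.001, 0.001]
contact_force: [-0.3, -0.0, 0.5]
grip_width: 0.085
gripper_force: 0.0
```

Run:
```python
from h import *
st();f=tips(.062,.1)
cv2.imwrite('pics/s8.png',cv2.resize(f['frame'][130:240,360:480],(655,600),interpolation=2))
```

```text
11.57 [0.6072 0.2481 0.0411] w 0.085 F 0.0 [-0.3 -0.   0.5] [-0.075  0.08  -0.024] [-0.24  0.66 -0.34  1.7   0.28  0.84  1.45] yaw 123.7
[0.6072 0.2481 0.0411] [-0.3 -0.   0.5] 0.08502754111200217
scene -1 91 [[-0.011, -0.057, -0.069], [-0.005, -0.053, -0.055], [0.01, -0.002, -0.035]]
scene 1 38 [[-0.012, 0.003, -0.059], [-0.007, 0.043, -0.046], [0.009, 0.047, -0.036]]
top -1 161 [[-0.044, -0.069, -0.389], [-0.03, -0.023, -0.384], [0.014, -0.001, -0.12]]
top 1 26 [[-0.012, 0.065, -0.114], [0.01, 0.07, -0.101], [0.011, 0.075, -0.087]]
```

View pics/s8.png

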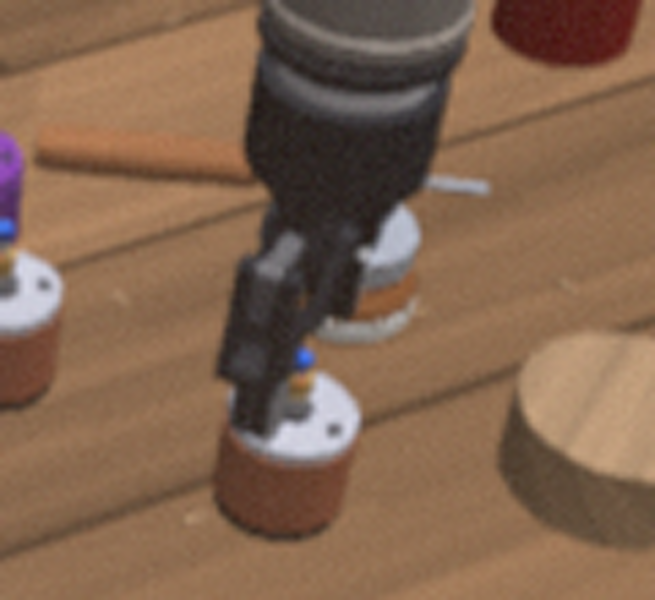

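Call:
send_rows(
  deltas=[
    {"dx": 1,"dy": 1,"dz": -14,"rx": 0,"ry": 0,"rz": 0},
    {"dx": 1,"dy": 1,"dz": -28,"rx": 0,"ry": 0,"rz": 0},
    {"dx": 1,"dy": 1,"dz": -42,"rx": 0,"ry": 0,"rz": 0},
    {"dx": 1,"dy": 1,"dz": -42,"rx": 0,"ry": 0,"rz": 0},
  ],
)

```text
clock: 12.0
tcp_pos: [0.6082, 0.2492, -0.0007]
orientation: [0.908, -3.002, 0.001]
contact_force: [-0.8, -0.1, -1.9]
grip_width: 0.0849
gripper_force: 0.0
```

Call:
send_rows(
  deltas=[
    {"dx": 0,"dy": 0,"dz": 0,"rx": 0,"ry": 0,"rz": 0},
    {"dx": 0,"dy": 0,"dz": 0,"rx": 0,"ry": 0,"rz": 0},
    {"dx": 0,"dy": 0,"dz": 0,"rx": 0,"ry": 0,"rz": 0},
    {"dx": 0,"dy": 0,"dz": 0,"rx": 0,"ry": 0,"rz": 0},
    {"dx": 0,"dy": 0,"dz": 0,"rx": 0,"ry": 0,"rz": 0},
  ],
  jaw=45,
  newtons=80,
)

```text
clock: 12.42
tcp_pos: [0.6112, 0.2507, 0.0039]
orientation: [-0.909, 3.006, 0.0]
contact_force: [0.8, -0.1, 2.6]
grip_width: 0.0578
gripper_force: 87.0
```

Call:
send_rows(
  deltas=[
    {"dx": 0,"dy": 0,"dz": 0,"rx": 0,"ry": 0,"rz": 0},
    {"dx": 0,"dy": 0,"dz": 5,"rx": 0,"ry": 0,"rz": 0},
    {"dx": 0,"dy": 0,"dz": 15,"rx": 0,"ry": 0,"rz": 0},
    {"dx": 0,"dy": 0,"dz": 25,"rx": 0,"ry": 0,"rz": 0},
    {"dx": 0,"dy": 0,"dz": 25,"rx": 0,"ry": 0,"rz": 0},
  ],
)

```text
clock: 12.83
tcp_pos: [0.6116, 0.251, 0.0303]
orientation: [-0.909, 3.004, 0.001]
contact_force: [0.9, 1.0, -5.9]
grip_width: 0.0578
gripper_force: 86.8
```

Run:
```python
from h import *
st();cap(.61,.25)
```

```text
12.83 [0.6116 0.251  0.0303] w 0.0578 F 86.8 [ 0.9  1.  -5.9] [ 0.039 -0.08  -0.05 ] [-0.24  0.67 -0.34  1.7   0.29  0.81  1.44] yaw 123.7
scene blue n 0  zmax [] v   drum None
```

Drum A is held at 58 mm with about 6 N of weight. I'll lift it high and carry it to the far slot at (624,-275).

Call:
send_rows(
  deltas=[
    {"dx": 0,"dy": 0,"dz": 20,"rx": 0,"ry": 0,"rz": 0},
    {"dx": 0,"dy": 0,"dz": 45,"rx": 0,"ry": 0,"rz": 0},
    {"dx": 0,"dy": 0,"dz": 70,"rx": 0,"ry": 0,"rz": 0},
    {"dx": 0,"dy": 0,"dz": 95,"rx": 0,"ry": 0,"rz": 0},
    {"dx": 0,"dy": 0,"dz": 105,"rx": 0,"ry": 0,"rz": 0},
  ],
)

```text
clock: 13.3
tcp_pos: [0.612, 0.2514, 0.1366]
orientation: [-0.908, 3.003, 0.001]
contact_force: [0.8, -0.3, -5.5]
grip_width: 0.0578
gripper_force: 88.1
```

Call:
send_rows(
  deltas=[
    {"dx": 0,"dy": -15,"dz": 0,"rx": 0,"ry": 0,"rz": -2},
    {"dx": 1,"dy": -40,"dz": 0,"rx": 0,"ry": 0,"rz": -5},
    {"dx": 2,"dy": -70,"dz": 0,"rx": 0,"ry": 0,"rz": -8},
    {"dx": 3,"dy": -105,"dz": 0,"rx": 0,"ry": 0,"rz": -11},
    {"dx": 4,"dy": -140,"dz": 0,"rx": 0,"ry": 0,"rz": -14},
  ],
)

```text
clock: 13.72
tcp_pos: [0.6133, 0.1088, 0.1315]
orientation: [0.533, -3.094, 0.0]
contact_force: [2.2, -0.7, -6.0]
grip_width: 0.0578
gripper_force: 88.2
```

Call:
send_rows(
  deltas=[
    {"dx": 1,"dy": -35,"dz": 0,"rx": 0,"ry": 0,"rz": -3},
    {"dx": 2,"dy": -70,"dz": 0,"rx": 0,"ry": 0,"rz": -6},
    {"dx": 3,"dy": -105,"dz": 0,"rx": 0,"ry": 0,"rz": -9},
    {"dx": 4,"dy": -140,"dz": 0,"rx": 0,"ry": 0,"rz": -11},
    {"dx": 4,"dy": -175,"dz": 0,"rx": 0,"ry": 0,"rz": -14},
  ],
)

```text
clock: 14.13
tcp_pos: [0.6173, -0.0667, 0.1316]
orientation: [0.151, -3.136, 0.0]
contact_force: [0.2, 0.1, -7.0]
grip_width: 0.0576
gripper_force: 88.1
```

Call:
send_rows(
  deltas=[
    {"dx": 1,"dy": -35,"dz": 0,"rx": 0,"ry": 0,"rz": -3},
    {"dx": 2,"dy": -70,"dz": 0,"rx": 0,"ry": 0,"rz": -6},
    {"dx": 3,"dy": -105,"dz": 0,"rx": 0,"ry": 0,"rz": -9},
    {"dx": 4,"dy": -140,"dz": 0,"rx": 0,"ry": 0,"rz": -11},
    {"dx": 4,"dy": -170,"dz": 0,"rx": 0,"ry": 0,"rz": -13},
  ],
)

```text
clock: 14.55
tcp_pos: [0.6209, -0.2378, 0.1313]
orientation: [-0.207, -3.132, 0.001]
contact_force: [0.9, -0.8, -5.9]
grip_width: 0.0579
gripper_force: 88.1
```

Call:
send_rows(
  deltas=[
    {"dx": 0,"dy": -20,"dz": 0,"rx": 0,"ry": 0,"rz": 0},
    {"dx": 1,"dy": -40,"dz": 0,"rx": 0,"ry": 0,"rz": 0},
    {"dx": 1,"dy": -40,"dz": 0,"rx": 0,"ry": 0,"rz": 0},
    {"dx": 1,"dy": -40,"dz": 0,"rx": 0,"ry": 0,"rz": 0},
  ],
)

```text
clock: 14.88
tcp_pos: [0.6217, -0.2767, 0.1311]
orientation: [-0.207, -3.132, 0.001]
contact_force: [0.4, 0.5, -5.7]
grip_width: 0.0578
gripper_force: 88.1
```

Run:
```python
from h import *
st();f=grab('scene');p=pts(f);b=f['frame'].astype(int);o=r.get_obs();t=o['tcp_pos']
near=np.hypot(p[...,0]-t[0],p[...,1]-t[1])<.06
red=near&(b[...,2]>b[...,0]+35)&(p[...,2]>.03);q=p[red];print('drum side z',np.percentile(q[:,2],[1,50,99]),q.mean(0)) if len(q) else 0
```

```text
14.88 [ 0.6217 -0.2767  0.1311] w 0.0578 F 88.1 [ 0.4  0.5 -5.7] [ 0.059 -0.032 -0.014] [ 0.41  0.56 -0.12  1.6   0.08  0.99  1.71] yaw 82.4
drum side z [0.1355665  0.16500311 0.5321585 ] [ 0.64144773 -0.27729149  0.20148619]
```

Call:
send_rows(
  deltas=[
    {"dx": 1,"dy": 1,"dz": -25,"rx": 0,"ry": 0,"rz": 0},
    {"dx": 2,"dy": 1,"dz": -50,"rx": 0,"ry": 0,"rz": 0},
    {"dx": 2,"dy": 1,"dz": -75,"rx": 0,"ry": 0,"rz": 0},
    {"dx": 2,"dy": 1,"dz": -95,"rx": 0,"ry": 0,"rz": 0},
    {"dx": 2,"dy": 1,"dz": -110,"rx": 0,"ry": 0,"rz": 0},
  ],
)

```text
clock: 15.35
tcp_pos: [0.6243, -0.2711, 0.0201]
orientation: [-0.198, -3.132, -0.003]
contact_force: [0.1, 1.1, -6.6]
grip_width: 0.0581
gripper_force: 88.5
```

Call:
send_rows(
  deltas=[
    {"dx": 0,"dy": 0,"dz": -3,"rx": 0,"ry": 0,"rz": 0},
    {"dx": 0,"dy": 0,"dz": -6,"rx": 0,"ry": 0,"rz": 0},
    {"dx": 0,"dy": 0,"dz": -9,"rx": 0,"ry": 0,"rz": 0},
    {"dx": 0,"dy": 0,"dz": -9,"rx": 0,"ry": 0,"rz": 0},
    {"dx": 0,"dy": 0,"dz": -9,"rx": 0,"ry": 0,"rz": 0},
  ],
)

```text
clock: 15.77
tcp_pos: [0.6264, -0.2739, 0.0152]
orientation: [0.201, 3.133, -0.001]
contact_force: [0.1, -1.0, -6.6]
grip_width: 0.0578
gripper_force: 88.4
```

Call:
send_rows(
  deltas=[
    {"dx": 0,"dy": 0,"dz": -1,"rx": 0,"ry": 0,"rz": 0},
    {"dx": 0,"dy": 0,"dz": -2,"rx": 0,"ry": 0,"rz": 0},
    {"dx": 0,"dy": 0,"dz": -3,"rx": 0,"ry": 0,"rz": 0},
    {"dx": 0,"dy": 0,"dz": -3,"rx": 0,"ry": 0,"rz": 0},
  ],
)

```text
clock: 16.1
tcp_pos: [0.6255, -0.2736, 0.011]
orientation: [0.201, 3.135, 0.0]
contact_force: [-0.3, -0.1, -6.3]
grip_width: 0.0578
gripper_force: 88.4
```

Call:
send_rows(
  deltas=[
    {"dx": 0,"dy": 0,"dz": -1,"rx": 0,"ry": 0,"rz": 0},
    {"dx": 0,"dy": 0,"dz": -2,"rx": 0,"ry": 0,"rz": 0},
    {"dx": 0,"dy": 0,"dz": -2,"rx": 0,"ry": 0,"rz": 0},
  ],
)

```text
clock: 16.35
tcp_pos: [0.6256, -0.2736, 0.009]
orientation: [0.201, 3.135, 0.0]
contact_force: [0.4, -0.0, -5.7]
grip_width: 0.0575
gripper_force: 88.8
```

Call:
send_rows(
  deltas=[
    {"dx": 0,"dy": 0,"dz": -1,"rx": 0,"ry": 0,"rz": 0},
    {"dx": 0,"dy": 0,"dz": -1,"rx": 0,"ry": 0,"rz": 0},
    {"dx": 0,"dy": 0,"dz": -1,"rx": 0,"ry": 0,"rz": 0},
  ],
)

```text
clock: 16.6
tcp_pos: [0.6256, -0.2736, 0.0089]
orientation: [0.201, 3.135, -0.0]
contact_force: [-4.0, 1.3, 5.5]
grip_width: 0.0577
gripper_force: 89.3
```

Call:
send_rows(
  deltas=[
    {"dx": 0,"dy": 0,"dz": -1,"rx": 0,"ry": 0,"rz": 0},
    {"dx": 0,"dy": 0,"dz": -1,"rx": 0,"ry": 0,"rz": 0},
    {"dx": 0,"dy": 0,"dz": -1,"rx": 0,"ry": 0,"rz": 0},
  ],
)

```text
clock: 16.85
tcp_pos: [0.6256, -0.2736, 0.0089]
orientation: [0.201, 3.135, -0.0]
contact_force: [-7.1, 2.5, 11.3]
grip_width: 0.0578
gripper_force: 90.5
```

Drum A is down on the tray floor. I'll release and rise, and recheck the other drums afterward.

Call:
send_rows(
  deltas=[
    {"dx": 0,"dy": 0,"dz": 1,"rx": 0,"ry": 0,"rz": 0},
    {"dx": 0,"dy": 0,"dz": 2,"rx": 0,"ry": 0,"rz": 0},
    {"dx": 0,"dy": 0,"dz": 2,"rx": 0,"ry": 0,"rz": 0},
    {"dx": 0,"dy": 0,"dz": 2,"rx": 0,"ry": 0,"rz": 0},
    {"dx": 0,"dy": 0,"dz": 10,"rx": 0,"ry": 0,"rz": 0},
  ],
  jaw=82,
)

```text
clock: 17.27
tcp_pos: [0.6246, -0.2732, 0.0157]
orientation: [-0.201, -3.133, -0.001]
contact_force: [0.0, 0.6, -0.8]
grip_width: 0.0817
gripper_force: 0.0
```

Call:
send_rows(
  deltas=[
    {"dx": 0,"dy": 0,"dz": 25,"rx": 0,"ry": 0,"rz": 0},
    {"dx": 0,"dy": 0,"dz": 55,"rx": 0,"ry": 0,"rz": 0},
    {"dx": 0,"dy": 0,"dz": 85,"rx": 0,"ry": 0,"rz": 0},
    {"dx": 0,"dy": 0,"dz": 115,"rx": 0,"ry": 0,"rz": 0},
  ],
)

```text
clock: 17.6
tcp_pos: [0.6255, -0.2736, 0.1338]
orientation: [0.201, 3.135, 0.0]
contact_force: [0.4, -0.5, -0.1]
grip_width: 0.0817
gripper_force: 0.0
```

Call:
send_rows(
  deltas=[
    {"dx": -6,"dy": 18,"dz": 0,"rx": 0,"ry": 0,"rz": -7},
    {"dx": -12,"dy": 36,"dz": 0,"rx": 0,"ry": 0,"rz": -14},
    {"dx": -18,"dy": 54,"dz": 0,"rx": 0,"ry": 0,"rz": -20},
    {"dx": -24,"dy": 72,"dz": 0,"rx": 0,"ry": 0,"rz": -27},
    {"dx": -29,"dy": 90,"dz": 0,"rx": 0,"ry": 0,"rz": -33},
  ],
  jaw=26,
)

```text
clock: 18.02
tcp_pos: [0.5963, -0.1828, 0.1327]
orientation: [1.092, 2.945, 0.0]
contact_force: [-0.2, 1.3, -0.4]
grip_width: 0.026
gripper_force: 0.0
```

Call:
send_rows(
  deltas=[
    {"dx": -6,"dy": 18,"dz": 0,"rx": 0,"ry": 0,"rz": -7},
    {"dx": -12,"dy": 36,"dz": 0,"rx": 0,"ry": 0,"rz": -14},
    {"dx": -18,"dy": 54,"dz": 0,"rx": 0,"ry": 0,"rz": -20},
    {"dx": -24,"dy": 72,"dz": 0,"rx": 0,"ry": 0,"rz": -27},
    {"dx": -29,"dy": 90,"dz": 0,"rx": 0,"ry": 0,"rz": -33},
  ],
)

```text
clock: 18.43
tcp_pos: [0.5673, -0.0927, 0.1326]
orientation: [1.884, 2.514, 0.001]
contact_force: [-0.2, 0.6, -0.1]
grip_width: 0.026
gripper_force: 0.0
```

Call:
send_rows(
  deltas=[
    {"dx": -6,"dy": 18,"dz": 0,"rx": 0,"ry": 0,"rz": -7},
    {"dx": -12,"dy": 36,"dz": 0,"rx": 0,"ry": 0,"rz": -14},
    {"dx": -18,"dy": 54,"dz": 0,"rx": 0,"ry": 0,"rz": -20},
    {"dx": -24,"dy": 72,"dz": 0,"rx": 0,"ry": 0,"rz": -27},
    {"dx": -29,"dy": 90,"dz": 0,"rx": 0,"ry": 0,"rz": -33},
  ],
)

```text
clock: 18.85
tcp_pos: [0.5384, -0.0026, 0.1326]
orientation: [2.52, 1.875, 0.001]
contact_force: [-0.3, 0.1, -0.4]
grip_width: 0.0262
gripper_force: 0.0
```

Run:
```python
from h import *
st()
cap(.626,-.2735);cap(.626,-.2735,'top')
cap(.4795,.175);cap(.479,.030)
f=grab('top');cv2.imwrite('pics/t2.png',f['frame'])
```

```text
18.85 [ 0.5384 -0.0026  0.1326] w 0.0262 F 0.0 [-0.3  0.1 -0.4] [-0.033 -0.06  -0.015] [-0.28  0.34  0.2   1.97 -0.09  0.84 -0.31] yaw -16.7
scene blue n 17 [ 0.6269 -0.273   0.0935] zmax [0.0948 0.0951 0.0955] v 274 275.41 drum ((625.6290283203125, -272.9508056640625), 29.30793571472168)
top blue n 12 [ 0.6254 -0.271   0.0932] zmax [0.0957 0.0961 0.0963] v 175 177.0 drum ((626.0828247070312, -271.8777770996094), 29.265949249267578)
scene blue n 8 [0.4802 0.1739 0.0921] zmax [0.0924 0.0927 0.0932] v 171 172.0 drum ((479.4847717285156, 173.9702606201172), 29.989397048950195)
scene blue n 0  zmax [] v   drum ((478.6588134765625, 27.614456176757812), 30.763429641723633)
```

View pics/t2.png

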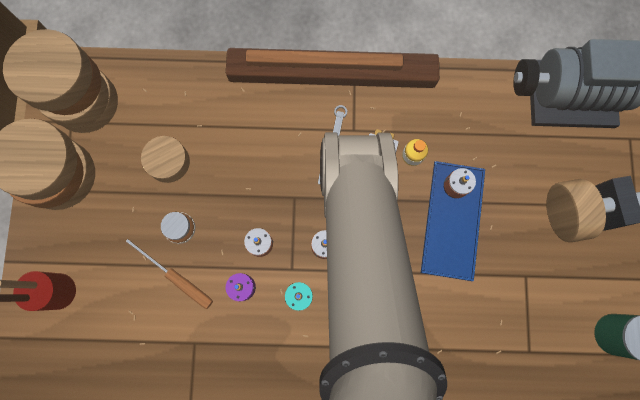

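The top view shows drum A upright in the far end of the tray at pixel (463,180), and B (257,241) and C (323,243) unmoved. C is nearest, so it is next.

Call:
send_rows(
  deltas=[
    {"dx": -6,"dy": 3,"dz": 0,"rx": 0,"ry": 0,"rz": -7},
    {"dx": -12,"dy": 6,"dz": 0,"rx": 0,"ry": 0,"rz": -14},
    {"dx": -18,"dy": 10,"dz": 0,"rx": 0,"ry": 0,"rz": -21},
    {"dx": -25,"dy": 14,"dz": 0,"rx": 0,"ry": 0,"rz": -28},
    {"dx": -32,"dy": 18,"dz": 0,"rx": 0,"ry": 0,"rz": -35},
  ],
)

```text
clock: 19.52
tcp_pos: [0.5067, 0.013, 0.1322]
orientation: [2.968, 1.029, 0.001]
contact_force: [0.4, 0.7, 0.9]
grip_width: 0.0258
gripper_force: 0.0
```

Call:
send_rows(
  deltas=[
    {"dx": -6,"dy": 3,"dz": 0,"rx": 0,"ry": 0,"rz": -7},
    {"dx": -12,"dy": 6,"dz": 0,"rx": 0,"ry": 0,"rz": -14},
    {"dx": -18,"dy": 10,"dz": 0,"rx": 0,"ry": 0,"rz": -21},
    {"dx": -25,"dy": 14,"dz": 0,"rx": 0,"ry": 0,"rz": -28},
    {"dx": -27,"dy": 15,"dz": 0,"rx": 0,"ry": 0,"rz": -35},
  ],
)

```text
clock: 19.93
tcp_pos: [0.479, 0.0286, 0.1321]
orientation: [-3.14, -0.091, 0.0]
contact_force: [1.2, 0.7, -0.2]
grip_width: 0.0255
gripper_force: 0.0
```

Call:
send_rows(
  deltas=[
    {"dx": 0,"dy": 0,"dz": 0,"rx": 0,"ry": 0,"rz": -5},
    {"dx": 0,"dy": 0,"dz": 0,"rx": 0,"ry": 0,"rz": -9},
    {"dx": 0,"dy": 0,"dz": 0,"rx": 0,"ry": 0,"rz": -9},
    {"dx": 0,"dy": 0,"dz": -15,"rx": 0,"ry": 0,"rz": -9},
    {"dx": 0,"dy": 0,"dz": -15,"rx": 0,"ry": 0,"rz": -9},
  ],
)

```text
clock: 20.35
tcp_pos: [0.4788, 0.0285, 0.1158]
orientation: [3.137, -0.144, -0.003]
contact_force: [-1.0, 0.0, 0.5]
grip_width: 0.0262
gripper_force: 0.0
```

Run:
```python
from h import *
st();cap(.479,.030)
f=tips(.1,.06)
```

```text
20.35 [0.4788 0.0285 0.1158] w 0.0262 F 0.0 [-1.   0.   0.5] [-0.028  0.035  0.029] [-0.59  0.3   0.47  2.12 -0.19  0.76 -1.65] yaw -95.2
scene blue n 9 [0.4787 0.0289 0.0919] zmax [0.0919 0.0925 0.0932] v 187 188.0 drum ((478.6903991699219, 27.708070755004883), 30.435644149780273)
[0.4789 0.0285 0.1164] [-0.  -0.3  0.7] 0.025888119937667
scene -1 77 [[-0.012, -0.027, -0.055], [0.007, -0.016, -0.042], [0.012, -0.013, -0.026]]
scene 1 78 [[-0.003, 0.013, -0.058], [0.008, 0.02, -0.044], [0.012, 0.026, -0.027]]
top -1 195 [[-0.035, -0.052, -0.38], [0.033, -0.031, -0.375], [0.041, -0.002, -0.324]]
top 1 228 [[0.007, 0.001, -0.385], [0.035, 0.021, -0.379], [0.046, 0.045, -0.362]]
```

Call:
send_rows(
  deltas=[
    {"dx": 0,"dy": 1,"dz": -15,"rx": 0,"ry": 0,"rz": 0},
    {"dx": 0,"dy": 1,"dz": -30,"rx": 0,"ry": 0,"rz": 0},
    {"dx": 0,"dy": 1,"dz": -45,"rx": 0,"ry": 0,"rz": 0},
    {"dx": 0,"dy": 1,"dz": -60,"rx": 0,"ry": 0,"rz": 0},
    {"dx": 0,"dy": 1,"dz": -70,"rx": 0,"ry": 0,"rz": 0},
  ],
)

```text
clock: 20.92
tcp_pos: [0.4796, 0.0303, 0.0464]
orientation: [3.138, -0.145, -0.0]
contact_force: [0.8, -0.4, -0.5]
grip_width: 0.0258
gripper_force: 0.0
```

Call:
send_rows(
  deltas=[
    {"dx": 0,"dy": 0,"dz": 0,"rx": 0,"ry": 0,"rz": 0},
    {"dx": 0,"dy": 0,"dz": 0,"rx": 0,"ry": 0,"rz": 0},
    {"dx": 0,"dy": 0,"dz": 0,"rx": 0,"ry": 0,"rz": 0},
    {"dx": 0,"dy": 0,"dz": 0,"rx": 0,"ry": 0,"rz": 0},
    {"dx": 0,"dy": 0,"dz": 0,"rx": 0,"ry": 0,"rz": 0},
  ],
  jaw=5,
  newtons=30,
)

```text
clock: 21.33
tcp_pos: [0.4794, 0.0306, 0.0473]
orientation: [-3.138, 0.146, -0.0]
contact_force: [0.1, -0.0, -8.1]
grip_width: 0.0098
gripper_force: 29.1
```

Call:
send_rows(
  deltas=[
    {"dx": 0,"dy": 0,"dz": 0.2,"rx": 0,"ry": 0,"rz": 7},
    {"dx": 0,"dy": 0,"dz": 0.3,"rx": 0,"ry": 0,"rz": 14},
    {"dx": 0,"dy": 0,"dz": 0.5,"rx": 0,"ry": 0,"rz": 21},
    {"dx": 0,"dy": 0,"dz": 0.7,"rx": 0,"ry": 0,"rz": 28},
    {"dx": 0,"dy": 0,"dz": 0.9,"rx": 0,"ry": 0,"rz": 35},
  ],
)

```text
clock: 21.75
tcp_pos: [0.4794, 0.0305, 0.0481]
orientation: [3.034, 0.813, 0.0]
contact_force: [0.2, -0.1, -6.8]
grip_width: 0.0095
gripper_force: 29.2
```

Run:
```python
from h import *
st()
```

```text
21.75 [0.4794 0.0305 0.0481] w 0.0095 F 29.2 [ 0.2 -0.1 -6.8] [-0.003  0.046  0.006] [-0.4   0.4   0.24  2.16 -0.17  0.6  -1.08] yaw -60.0
```

Call:
send_rows(
  deltas=[
    {"dx": 0,"dy": 0,"dz": -1,"rx": 0,"ry": 0,"rz": 7},
    {"dx": 0,"dy": 0,"dz": -1,"rx": 0,"ry": 0,"rz": 14},
    {"dx": 0,"dy": 0,"dz": -0.6,"rx": 0,"ry": 0,"rz": 21},
    {"dx": 0,"dy": 0,"dz": -0.4,"rx": 0,"ry": 0,"rz": 28},
    {"dx": 0,"dy": 0,"dz": -0.2,"rx": 0,"ry": 0,"rz": 35},
  ],
)

```text
clock: 22.17
tcp_pos: [0.4794, 0.0303, 0.0479]
orientation: [2.649, 1.688, -0.0]
contact_force: [-0.2, 0.0, -7.1]
grip_width: 0.0095
gripper_force: 29.2
```

Call:
send_rows(
  deltas=[
    {"dx": 0,"dy": 0,"dz": 0.2,"rx": 0,"ry": 0,"rz": 7},
    {"dx": 0,"dy": 0,"dz": 0.3,"rx": 0,"ry": 0,"rz": 14},
    {"dx": 0,"dy": 0,"dz": 0.5,"rx": 0,"ry": 0,"rz": 21},
    {"dx": 0,"dy": 0,"dz": 0.7,"rx": 0,"ry": 0,"rz": 28},
    {"dx": 0,"dy": 0,"dz": 0.9,"rx": 0,"ry": 0,"rz": 35},
  ],
)

```text
clock: 22.58
tcp_pos: [0.4794, 0.0302, 0.0487]
orientation: [2.019, 2.406, -0.001]
contact_force: [0.4, 0.2, -7.0]
grip_width: 0.0095
gripper_force: 29.2
```

Call:
send_rows(
  deltas=[
    {"dx": 0,"dy": 0,"dz": 0.2,"rx": 0,"ry": 0,"rz": 7},
    {"dx": 0,"dy": 0,"dz": 0.3,"rx": 0,"ry": 0,"rz": 14},
    {"dx": 0,"dy": 0,"dz": 0.5,"rx": 0,"ry": 0,"rz": 21},
    {"dx": 0,"dy": 0,"dz": 0.7,"rx": 0,"ry": 0,"rz": 28},
    {"dx": 0,"dy": 0,"dz": 0.9,"rx": 0,"ry": 0,"rz": 35},
  ],
)

```text
clock: 23.0
tcp_pos: [0.4794, 0.03, 0.0496]
orientation: [1.203, 2.902, -0.001]
contact_force: [-0.7, 0.8, -6.8]
grip_width: 0.0098
gripper_force: 29.2
```

Run:
```python
from h import *
st()
```

```text
23.0 [0.4794 0.03   0.0496] w 0.0098 F 29.2 [-0.7  0.8 -6.8] [-0.036  0.042 -0.034] [-0.01  0.4  -0.22  2.13  0.15  0.62  0.45] yaw 45.0
```

Run:
```python
from h import *
d=np.load('scene0.npz');
f=grab('scene')
for nm,p,b in(('0',d['p'],d['b'].astype(int)),('now',pts(f),f['frame'].astype(int))):
    w=(np.hypot(p[...,0]-.479,p[...,1]-.03)<.04)
    t=p[w&(p[...,2]>.045)&(p[...,2]<.07)&(b.min(-1)>130)]
    red=p[w&(b[...,2]>b[...,0]+40)&(p[...,2]<.05)&(p[...,2]>-.02)]
    print(nm,'top z med',np.median(t[:,2]),len(t),t.mean(0),'red z',np.percentile(red[:,2],[2,98]),len(red))
    cv2.imwrite(f'pics/c{nm}.png',cv2.resize(b[160:240,260:356].astype(np.uint8),(400,333),interpolation=2))
cv2.imwrite('pics/cc.png',np.hstack([cv2.imread('pics/c0.png'),cv2.imread('pics/cnow.png')]))
```

```text
0 top z med 0.05525026515310333 238 [0.48133123 0.02797405 0.05533914] red z [-0.00187334  0.04872404] 463
now top z med 0.058538348195591006 212 [0.48554685 0.02787063 0.05860395] red z [-0.00207785  0.04843234] 429
```

View pics/cc.png

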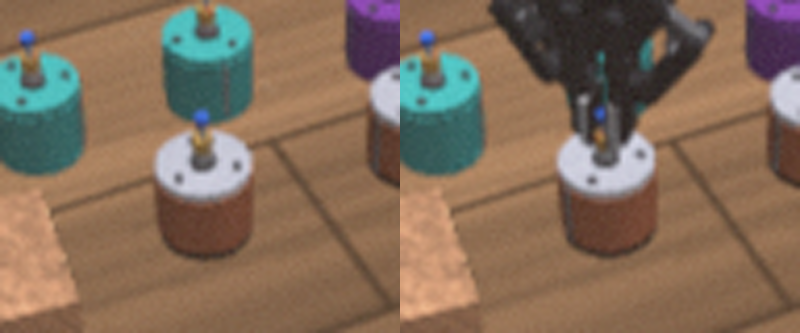

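The right crop shows the drum top ~3 mm high and its holes turned, so the upward pull lifted it off the bench and it spun along with the nut. I'll lower it until it is seated with a slight down-push, then continue.

Call:
send_rows(
  deltas=[
    {"dx": 0,"dy": 0,"dz": -1,"rx": 0,"ry": 0,"rz": 0},
    {"dx": 0,"dy": 0,"dz": -2,"rx": 0,"ry": 0,"rz": 0},
    {"dx": 0,"dy": 0,"dz": -3,"rx": 0,"ry": 0,"rz": 0},
    {"dx": 0,"dy": 0,"dz": -3,"rx": 0,"ry": 0,"rz": 0},
  ],
)

```text
clock: 23.38
tcp_pos: [0.4797, 0.0306, 0.0465]
orientation: [1.213, 2.897, 0.0]
contact_force: [0.1, 0.2, -6.8]
grip_width: 0.0096
gripper_force: 29.3
```

Call:
send_rows(
  deltas=[
    {"dx": 0,"dy": 0,"dz": -1,"rx": 0,"ry": 0,"rz": 0},
    {"dx": 0,"dy": 0,"dz": -1,"rx": 0,"ry": 0,"rz": 0},
    {"dx": 0,"dy": 0,"dz": -1,"rx": 0,"ry": 0,"rz": 0},
  ],
)

```text
clock: 23.63
tcp_pos: [0.4801, 0.0309, 0.046]
orientation: [1.211, 2.898, 0.001]
contact_force: [-1.0, 1.7, -0.1]
grip_width: 0.0094
gripper_force: 29.9
```

Call:
send_rows(
  deltas=[
    {"dx": 0,"dy": 0,"dz": -0.8,"rx": 0,"ry": 0,"rz": 7},
    {"dx": 0,"dy": 0,"dz": -0.6,"rx": 0,"ry": 0,"rz": 14},
    {"dx": 0,"dy": 0,"dz": -0.4,"rx": 0,"ry": 0,"rz": 21},
    {"dx": 0,"dy": 0,"dz": -0.2,"rx": 0,"ry": 0,"rz": 28},
    {"dx": 0,"dy": 0,"dz": 0,"rx": 0,"ry": 0,"rz": 35},
  ],
)

```text
clock: 24.05
tcp_pos: [0.4801, 0.0307, 0.0462]
orientation: [0.274, 3.128, 0.0]
contact_force: [-2.0, 0.7, 2.1]
grip_width: 0.0095
gripper_force: 30.2
```

Run:
```python
from h import *
st()
```

```text
24.05 [0.4801 0.0307 0.0462] w 0.0095 F 30.2 [-2.   0.7  2.1] [ 0.174  0.339 -0.034] [ 0.11  0.42 -0.37  2.12  0.25  0.64  0.97] yaw 80.0
```

Call:
send_rows(
  deltas=[
    {"dx": 0,"dy": 0,"dz": 0.1,"rx": 0,"ry": 0,"rz": 7},
    {"dx": 0,"dy": 0,"dz": 0.2,"rx": 0,"ry": 0,"rz": 14},
    {"dx": 0,"dy": 0,"dz": 0.4,"rx": 0,"ry": 0,"rz": 21},
    {"dx": 0,"dy": 0,"dz": 0.6,"rx": 0,"ry": 0,"rz": 28},
    {"dx": 0,"dy": 0,"dz": 0.8,"rx": 0,"ry": 0,"rz": 35},
  ],
)

```text
clock: 24.47
tcp_pos: [0.4801, 0.0305, 0.0469]
orientation: [-0.679, 3.066, -0.0]
contact_force: [-1.1, 1.1, 1.7]
grip_width: 0.0094
gripper_force: 30.1
```

Run:
```python
from h import *
st()
```

```text
24.47 [0.4801 0.0305 0.0469] w 0.0094 F 30.1 [-1.1  1.1  1.7] [ 0.138  0.293 -0.02 ] [ 0.23  0.44 -0.52  2.12  0.35  0.66  1.49] yaw 115.0
```

Call:
send_rows(
  deltas=[
    {"dx": 0,"dy": 0,"dz": 0.1,"rx": 0,"ry": 0,"rz": 7},
    {"dx": 0,"dy": 0,"dz": 0.3,"rx": 0,"ry": 0,"rz": 14},
    {"dx": 0,"dy": 0,"dz": 0.4,"rx": 0,"ry": 0,"rz": 21},
    {"dx": 0,"dy": 0,"dz": 0.6,"rx": 0,"ry": 0,"rz": 28},
    {"dx": 0,"dy": 0,"dz": 0.8,"rx": 0,"ry": 0,"rz": 35},
  ],
)

```text
clock: 24.88
tcp_pos: [0.4802, 0.0304, 0.0477]
orientation: [-1.569, 2.72, -0.001]
contact_force: [-0.7, 0.5, 0.3]
grip_width: 0.0093
gripper_force: 30.1
```

Call:
send_rows(
  deltas=[
    {"dx": 0,"dy": 0,"dz": 0.1,"rx": 0,"ry": 0,"rz": 7},
    {"dx": 0,"dy": 0,"dz": 0.3,"rx": 0,"ry": 0,"rz": 14},
    {"dx": 0,"dy": 0,"dz": 0.4,"rx": 0,"ry": 0,"rz": 21},
    {"dx": 0,"dy": 0,"dz": 0.6,"rx": 0,"ry": 0,"rz": 28},
    {"dx": 0,"dy": 0,"dz": 0.8,"rx": 0,"ry": 0,"rz": 35},
  ],
)

```text
clock: 25.3
tcp_pos: [0.4803, 0.0304, 0.0485]
orientation: [-2.315, 2.123, -0.002]
contact_force: [-0.4, 1.4, 0.9]
grip_width: 0.0094
gripper_force: 30.1
```

Run:
```python
from h import *
st()
```

```text
25.3 [0.4803 0.0304 0.0485] w 0.0094 F 30.1 [-0.4  1.4  0.9] [ 0.155  0.195 -0.039] [ 0.46  0.52 -0.81  2.1   0.56  0.74  2.53] yaw -175.0
```

Call:
send_rows(
  deltas=[
    {"dx": 0,"dy": 0,"dz": 0,"rx": 0,"ry": 0,"rz": 0},
    {"dx": 0,"dy": 0,"dz": 0,"rx": 0,"ry": 0,"rz": 0},
    {"dx": 0,"dy": 0,"dz": 0,"rx": 0,"ry": 0,"rz": 0},
    {"dx": 0,"dy": 0,"dz": 0,"rx": 0,"ry": 0,"rz": -7},
    {"dx": 0,"dy": 0,"dz": 0,"rx": 0,"ry": 0,"rz": -14},
  ],
  jaw=24,
)

```text
clock: 25.72
tcp_pos: [0.4797, 0.0303, 0.0479]
orientation: [-2.022, 2.404, -0.0]
contact_force: [-0.2, 0.2, -0.5]
grip_width: 0.0242
gripper_force: 0.0
```

Call:
send_rows(
  deltas=[
    {"dx": 0,"dy": 0,"dz": 0,"rx": 0,"ry": 0,"rz": -7},
    {"dx": 0,"dy": 0,"dz": 0,"rx": 0,"ry": 0,"rz": -14},
    {"dx": 0,"dy": 0,"dz": 0,"rx": 0,"ry": 0,"rz": -21},
    {"dx": 0,"dy": 0,"dz": 0,"rx": 0,"ry": 0,"rz": -28},
    {"dx": 0,"dy": 0,"dz": 0,"rx": 0,"ry": 0,"rz": -35},
  ],
)

```text
clock: 26.13
tcp_pos: [0.4798, 0.0304, 0.0481]
orientation: [-1.206, 2.901, -0.001]
contact_force: [-0.1, 0.4, -0.1]
grip_width: 0.0241
gripper_force: 0.0
```

Call:
send_rows(
  deltas=[
    {"dx": 0,"dy": 0,"dz": 0,"rx": 0,"ry": 0,"rz": -7},
    {"dx": 0,"dy": 0,"dz": 0,"rx": 0,"ry": 0,"rz": -14},
    {"dx": 0,"dy": 0,"dz": 0,"rx": 0,"ry": 0,"rz": -21},
    {"dx": 0,"dy": 0,"dz": 0,"rx": 0,"ry": 0,"rz": -28},
    {"dx": 0,"dy": 0,"dz": 0,"rx": 0,"ry": 0,"rz": -35},
  ],
)

```text
clock: 26.55
tcp_pos: [0.4798, 0.0304, 0.0482]
orientation: [-0.278, 3.129, -0.0]
contact_force: [-1.5, 0.5, 0.4]
grip_width: 0.0239
gripper_force: 0.0
```

Call:
send_rows(
  deltas=[
    {"dx": 0,"dy": 0,"dz": 0,"rx": 0,"ry": 0,"rz": -7},
    {"dx": 0,"dy": 0,"dz": 0,"rx": 0,"ry": 0,"rz": -14},
    {"dx": 0,"dy": 0,"dz": 0,"rx": 0,"ry": 0,"rz": -16},
    {"dx": 0,"dy": 0,"dz": 0,"rx": 0,"ry": 0,"rz": -16},
  ],
)

```text
clock: 26.88
tcp_pos: [0.4798, 0.0306, 0.0482]
orientation: [0.152, 3.137, -0.001]
contact_force: [1.2, 0.4, -0.7]
grip_width: 0.0239
gripper_force: 0.0
```

Call:
send_rows(
  deltas=[
    {"dx": 0,"dy": 0,"dz": 0,"rx": 0,"ry": 0,"rz": 0},
    {"dx": 0,"dy": 0,"dz": 0,"rx": 0,"ry": 0,"rz": 0},
    {"dx": 0,"dy": 0,"dz": 0,"rx": 0,"ry": 0,"rz": 0},
    {"dx": 0,"dy": 0,"dz": 0,"rx": 0,"ry": 0,"rz": 0},
    {"dx": 0,"dy": 0,"dz": 0,"rx": 0,"ry": 0,"rz": 0},
  ],
  jaw=5,
)

```text
clock: 27.3
tcp_pos: [0.4797, 0.0307, 0.0481]
orientation: [0.146, 3.138, 0.001]
contact_force: [-0.4, 1.6, 2.3]
grip_width: 0.0097
gripper_force: 29.3
```

Run:
```python
from h import *
st()
```

```text
27.3 [0.4797 0.0307 0.0481] w 0.0097 F 29.3 [-0.4  1.6  2.3] [0.304 0.097 0.011] [ 0.13  0.42 -0.39  2.12  0.26  0.64  1.04] yaw 84.7
```

Call:
send_rows(
  deltas=[
    {"dx": 0,"dy": 0,"dz": 0,"rx": 0,"ry": 0,"rz": 7},
    {"dx": 0,"dy": 0,"dz": 0.2,"rx": 0,"ry": 0,"rz": 14},
    {"dx": 0,"dy": 0,"dz": 0.4,"rx": 0,"ry": 0,"rz": 21},
    {"dx": 0,"dy": 0,"dz": 0.6,"rx": 0,"ry": 0,"rz": 28},
    {"dx": 0,"dy": 0,"dz": 0.8,"rx": 0,"ry": 0,"rz": 35},
  ],
)

```text
clock: 27.72
tcp_pos: [0.4798, 0.0304, 0.0488]
orientation: [-0.813, 3.034, 0.0]
contact_force: [0.8, 0.3, 1.4]
grip_width: 0.0096
gripper_force: 29.2
```

Run:
```python
from h import *
st()
```

```text
27.72 [0.4798 0.0304 0.0488] w 0.0096 F 29.2 [0.8 0.3 1.4] [ 0.189 -0.076 -0.053] [ 0.25  0.45 -0.54  2.11  0.36  0.67  1.56] yaw 120.0
```

Call:
send_rows(
  deltas=[
    {"dx": 0,"dy": 0,"dz": 0,"rx": 0,"ry": 0,"rz": 7},
    {"dx": 0,"dy": 0,"dz": 0.2,"rx": 0,"ry": 0,"rz": 14},
    {"dx": 0,"dy": 0,"dz": 0.4,"rx": 0,"ry": 0,"rz": 21},
    {"dx": 0,"dy": 0,"dz": 0.5,"rx": 0,"ry": 0,"rz": 28},
    {"dx": 0,"dy": 0,"dz": 0.5,"rx": 0,"ry": 0,"rz": 35},
  ],
)

```text
clock: 28.13
tcp_pos: [0.4799, 0.0302, 0.0494]
orientation: [-1.687, 2.65, -0.0]
contact_force: [-0.1, 0.2, 1.3]
grip_width: 0.0095
gripper_force: 29.3
```

Run:
```python
from h import *
st()
```

```text
28.13 [0.4799 0.0302 0.0494] w 0.0095 F 29.3 [-0.1  0.2  1.3] [ 0.024 -0.044 -0.11 ] [ 0.37  0.48 -0.68  2.11  0.47  0.71  2.08] yaw 155.0
```

Call:
send_rows(
  deltas=[
    {"dx": 0,"dy": 0,"dz": 0,"rx": 0,"ry": 0,"rz": 7},
    {"dx": 0,"dy": 0,"dz": 0,"rx": 0,"ry": 0,"rz": 14},
    {"dx": 0,"dy": 0,"dz": 0,"rx": 0,"ry": 0,"rz": 20},
  ],
)

```text
clock: 28.38
tcp_pos: [0.4799, 0.03, 0.0493]
orientation: [-2.121, 2.317, -0.001]
contact_force: [-0.3, 0.5, 1.8]
grip_width: 0.01
gripper_force: 29.3
```

Run:
```python
from h import *
st()
```

```text
28.38 [0.4799 0.03   0.0493] w 0.01 F 29.3 [-0.3  0.5  1.8] [-0.028  0.006 -0.148] [ 0.43  0.5  -0.77  2.1   0.52  0.73  2.38] yaw 174.9
```

The moment climbed to 0.15 N·m, so the nut is at its stop. Now release, rise and press.

Call:
send_rows(
  deltas=[
    {"dx": 0,"dy": 0,"dz": 0,"rx": 0,"ry": 0,"rz": 0},
    {"dx": 0,"dy": 0,"dz": 0,"rx": 0,"ry": 0,"rz": 0},
    {"dx": 0,"dy": 0,"dz": 15,"rx": 0,"ry": 0,"rz": 0},
    {"dx": 0,"dy": 0,"dz": 35,"rx": 0,"ry": 0,"rz": 0},
    {"dx": 0,"dy": 0,"dz": 45,"rx": 0,"ry": 0,"rz": 0},
  ],
  jaw=26,
)

```text
clock: 28.8
tcp_pos: [0.48, 0.0306, 0.0955]
orientation: [-2.112, 2.325, -0.001]
contact_force: [0.7, -0.3, -0.0]
grip_width: 0.0263
gripper_force: 0.0
```

Call:
send_rows(
  deltas=[
    {"dx": 0,"dy": 0,"dz": 0,"rx": 0,"ry": 0,"rz": -7},
    {"dx": 0,"dy": 0,"dz": 0,"rx": 0,"ry": 0,"rz": -14},
    {"dx": 0,"dy": 0,"dz": 0,"rx": 0,"ry": 0,"rz": -21},
    {"dx": 0,"dy": 0,"dz": 0,"rx": 0,"ry": 0,"rz": -28},
    {"dx": 0,"dy": 0,"dz": 0,"rx": 0,"ry": 0,"rz": -35},
  ],
  jaw=0,
)

```text
clock: 29.22
tcp_pos: [0.4795, 0.0302, 0.0942]
orientation: [-1.307, 2.857, -0.001]
contact_force: [0.0, -0.4, 0.1]
grip_width: 0.0
gripper_force: 0.0
```

Run:
```python
from h import *
st();cap(.479,.03)
```

```text
29.22 [0.4795 0.0302 0.0942] w 0.0 F 0.0 [ 0.  -0.4  0.1] [-0.002  0.048  0.014] [ 0.38  0.39 -0.68  2.08  0.35  0.78  1.91] yaw 139.2
scene blue n 6 [0.48   0.0309 0.0905] zmax [0.0908 0.0909 0.0913] v 188 188.5 drum ((479.5688781738281, 32.08396530151367), 30.43673324584961)
```

Call:
send_rows(
  deltas=[
    {"dx": 0,"dy": 0,"dz": -8,"rx": 0,"ry": 0,"rz": 0},
    {"dx": 0,"dy": 0,"dz": -16,"rx": 0,"ry": 0,"rz": 0},
    {"dx": 0,"dy": 0,"dz": -24,"rx": 0,"ry": 0,"rz": 0},
    {"dx": 0,"dy": 0,"dz": -26,"rx": 0,"ry": 0,"rz": 0},
    {"dx": 0,"dy": 0,"dz": -26,"rx": 0,"ry": 0,"rz": 0},
  ],
)

```text
clock: 29.68
tcp_pos: [0.4788, 0.0303, 0.0671]
orientation: [1.32, -2.849, -0.002]
contact_force: [0.1, -0.0, 0.8]
grip_width: 0.0001
gripper_force: 0.0
```

Call:
send_rows(
  deltas=[
    {"dx": 0,"dy": 0,"dz": -1,"rx": 0,"ry": 0,"rz": 0},
    {"dx": 0,"dy": 0,"dz": -2,"rx": 0,"ry": 0,"rz": 0},
    {"dx": 0,"dy": 0,"dz": -3,"rx": 0,"ry": 0,"rz": 0},
    {"dx": 0,"dy": 0,"dz": -4,"rx": 0,"ry": 0,"rz": 0},
  ],
)

```text
clock: 30.02
tcp_pos: [0.4796, 0.0304, 0.0645]
orientation: [-1.319, 2.851, -0.0]
contact_force: [-3.0, -0.8, 13.8]
grip_width: -0.0003
gripper_force: 7.0
```

Call:
send_rows(
  deltas=[
    {"dx": 0,"dy": 0,"dz": -1,"rx": 0,"ry": 0,"rz": 0},
    {"dx": 0,"dy": 0,"dz": -2,"rx": 0,"ry": 0,"rz": 0},
    {"dx": 0,"dy": 0,"dz": -2,"rx": 0,"ry": 0,"rz": 0},
  ],
)

```text
clock: 30.27
tcp_pos: [0.4802, 0.0305, 0.0642]
orientation: [-1.319, 2.851, -0.003]
contact_force: [-7.9, -1.8, 25.5]
grip_width: 0.0003
gripper_force: 12.7
```

C shows the same endpoint as A. I'll lift, check, open and go down around drum C.

Call:
send_rows(
  deltas=[
    {"dx": 0,"dy": 0,"dz": 8,"rx": 0,"ry": 0,"rz": 0},
    {"dx": 0,"dy": 0,"dz": 20,"rx": 0,"ry": 0,"rz": 0},
    {"dx": 0,"dy": 0,"dz": 40,"rx": 0,"ry": 0,"rz": 0},
    {"dx": 0,"dy": 0,"dz": 42,"rx": 0,"ry": 0,"rz": 0},
  ],
)

```text
clock: 30.6
tcp_pos: [0.4815, 0.0309, 0.1071]
orientation: [-1.318, 2.847, -0.002]
contact_force: [0.7, -0.3, -0.3]
grip_width: -0.0002
gripper_force: 0.0
```

Run:
```python
from h import *
st();cap(.48,.0305);cap(.4795,.175)
```

```text
30.6 [0.4815 0.0309 0.1071] w -0.0002 F 0.0 [ 0.7 -0.3 -0.3] [-0.033 -0.087  0.031] [ 0.39  0.38 -0.7   2.07  0.33  0.8   1.93] yaw 139.7
scene blue n 6 [0.4815 0.0302 0.0887] zmax [0.0895 0.0896 0.0899] v 189 189.5 drum ((480.46490478515625, 32.194156646728516), 30.292499542236328)
scene blue n 8 [0.4801 0.1739 0.0921] zmax [0.0923 0.0929 0.0929] v 171 172.0 drum ((480.7695007324219, 175.31671142578125), 30.433568954467773)
```

Call:
send_rows(
  deltas=[
    {"dx": 0,"dy": 0,"dz": 0,"rx": 0,"ry": 0,"rz": 0},
    {"dx": 0,"dy": 0,"dz": 0,"rx": 0,"ry": 0,"rz": 0},
    {"dx": 0,"dy": 0,"dz": 0,"rx": 0,"ry": 0,"rz": 0},
    {"dx": 0,"dy": 0,"dz": 0,"rx": 0,"ry": 0,"rz": 0},
    {"dx": 0,"dy": 0,"dz": -10,"rx": 0,"ry": 0,"rz": 0},
  ],
  jaw=85,
)

```text
clock: 31.12
tcp_pos: [0.4806, 0.0307, 0.0948]
orientation: [-1.318, 2.849, -0.001]
contact_force: [-0.7, 1.1, -0.4]
grip_width: 0.0605
gripper_force: 0.0
```

Call:
send_rows(
  deltas=[
    {"dx": 0,"dy": 0,"dz": -15,"rx": 0,"ry": 0,"rz": 0},
    {"dx": 0,"dy": 0,"dz": -30,"rx": 0,"ry": 0,"rz": 0},
    {"dx": 0,"dy": 0,"dz": -45,"rx": 0,"ry": 0,"rz": 0},
    {"dx": 0,"dy": 0,"dz": -45,"rx": 0,"ry": 0,"rz": 0},
  ],
)

```text
clock: 31.45
tcp_pos: [0.4772, 0.0301, 0.0462]
orientation: [1.317, -2.847, -0.003]
contact_force: [-1.2, 0.2, -0.3]
grip_width: 0.0848
gripper_force: 0.0
```

Call:
send_rows(
  deltas=[
    {"dx": 0,"dy": 0,"dz": -14,"rx": 0,"ry": 0,"rz": 0},
    {"dx": 0,"dy": 0,"dz": -28,"rx": 0,"ry": 0,"rz": 0},
    {"dx": 0,"dy": 0,"dz": -38,"rx": 0,"ry": 0,"rz": 0},
    {"dx": 0,"dy": 0,"dz": -42,"rx": 0,"ry": 0,"rz": 0},
    {"dx": 0,"dy": 0,"dz": -42,"rx": 0,"ry": 0,"rz": 0},
  ],
)

```text
clock: 31.87
tcp_pos: [0.4789, 0.0305, 0.0065]
orientation: [1.319, -2.85, -0.001]
contact_force: [-0.3, -0.4, -0.4]
grip_width: 0.0849
gripper_force: 0.0
```

Call:
send_rows(
  deltas=[
    {"dx": 0,"dy": 0,"dz": -3,"rx": 0,"ry": 0,"rz": 0},
    {"dx": 0,"dy": 0,"dz": -3,"rx": 0,"ry": 0,"rz": 0},
    {"dx": 0,"dy": 0,"dz": -3,"rx": 0,"ry": 0,"rz": 0},
    {"dx": 0,"dy": 0,"dz": -3,"rx": 0,"ry": 0,"rz": 0},
    {"dx": 0,"dy": 0,"dz": -3,"rx": 0,"ry": 0,"rz": 0},
  ],
  jaw=45,
  newtons=80,
)

```text
clock: 32.28
tcp_pos: [0.4799, 0.0304, 0.0051]
orientation: [-1.319, 2.851, -0.001]
contact_force: [-2.3, -0.9, 5.9]
grip_width: 0.0578
gripper_force: 84.7
```

Call:
send_rows(
  deltas=[
    {"dx": 0,"dy": 0,"dz": 0,"rx": 0,"ry": 0,"rz": 0},
    {"dx": 0,"dy": 0,"dz": 5,"rx": 0,"ry": 0,"rz": 0},
    {"dx": 0,"dy": 0,"dz": 15,"rx": 0,"ry": 0,"rz": 0},
    {"dx": 0,"dy": 0,"dz": 30,"rx": 0,"ry": 0,"rz": 0},
    {"dx": 0,"dy": 0,"dz": 50,"rx": 0,"ry": 0,"rz": 0},
  ],
)

```text
clock: 32.7
tcp_pos: [0.4778, 0.0301, 0.0541]
orientation: [1.318, -2.848, -0.002]
contact_force: [-0.3, -0.7, -6.4]
grip_width: 0.0582
gripper_force: 87.3
```

Call:
send_rows(
  deltas=[
    {"dx": 0,"dy": 0,"dz": 10,"rx": 0,"ry": 0,"rz": 0},
    {"dx": 0,"dy": 0,"dz": 25,"rx": 0,"ry": 0,"rz": 0},
    {"dx": 2,"dy": -6,"dz": 35,"rx": 0,"ry": 0,"rz": -3},
    {"dx": 5,"dy": -20,"dz": 40,"rx": 0,"ry": 0,"rz": -7},
    {"dx": 10,"dy": -40,"dz": 40,"rx": 0,"ry": 0,"rz": -12},
  ],
)

```text
clock: 33.12
tcp_pos: [0.4902, -0.0095, 0.0954]
orientation: [-1.006, 2.974, -0.0]
contact_force: [0.5, -0.0, -8.0]
grip_width: 0.0577
gripper_force: 87.6
```

Call:
send_rows(
  deltas=[
    {"dx": 6,"dy": -27,"dz": 0,"rx": 0,"ry": 0,"rz": -5},
    {"dx": 12,"dy": -54,"dz": 0,"rx": 0,"ry": 0,"rz": -10},
    {"dx": 18,"dy": -81,"dz": 0,"rx": 0,"ry": 0,"rz": -15},
    {"dx": 24,"dy": -108,"dz": 0,"rx": 0,"ry": 0,"rz": -20},
    {"dx": 30,"dy": -130,"dz": 0,"rx": 0,"ry": 0,"rz": -25},
  ],
)

```text
clock: 33.53
tcp_pos: [0.5186, -0.144, 0.0936]
orientation: [0.328, -3.123, 0.002]
contact_force: [0.8, -1.0, -7.9]
grip_width: 0.0578
gripper_force: 87.5
```

Call:
send_rows(
  deltas=[
    {"dx": 6,"dy": -27,"dz": 0,"rx": 0,"ry": 0,"rz": -5},
    {"dx": 12,"dy": -54,"dz": 0,"rx": 0,"ry": 0,"rz": -10},
    {"dx": 18,"dy": -81,"dz": 0,"rx": 0,"ry": 0,"rz": -15},
    {"dx": 24,"dy": -108,"dz": 0,"rx": 0,"ry": 0,"rz": -20},
    {"dx": 28,"dy": -125,"dz": 0,"rx": 0,"ry": 0,"rz": -20},
  ],
)

```text
clock: 33.95
tcp_pos: [0.5462, -0.2702, 0.0934]
orientation: [-0.221, -3.133, 0.004]
contact_force: [-0.3, -1.0, -8.0]
grip_width: 0.0576
gripper_force: 87.5
```

Call:
send_rows(
  deltas=[
    {"dx": 0,"dy": 0,"dz": 0,"rx": 0,"ry": 0,"rz": 0},
    {"dx": 0,"dy": 0,"dz": 0,"rx": 0,"ry": 0,"rz": 0},
    {"dx": 0,"dy": 0,"dz": 0,"rx": 0,"ry": 0,"rz": 0},
  ],
)

```text
clock: 34.2
tcp_pos: [0.5465, -0.2646, 0.0934]
orientation: [-0.205, -3.133, -0.001]
contact_force: [0.8, 1.5, -7.9]
grip_width: 0.0579
gripper_force: 87.6
```

Run:
```python
from h import *
st();f=grab('scene');p=pts(f);b=f['frame'].astype(int);o=r.get_obs();t=o['tcp_pos']
near=np.hypot(p[...,0]-t[0],p[...,1]-t[1])<.06
red=near&(b[...,2]>b[...,0]+35)&(p[...,2]>.06);q=p[red];print('drum side z',np.percentile(q[:,2],[1,50,99]),q.mean(0)) if len(q) else 0
```

```text
34.2 [ 0.5465 -0.2646  0.0934] w 0.0579 F 87.6 [ 0.8  1.5 -7.9] [ 0.127 -0.062  0.019] [ 0.62  0.52 -0.36  1.8   0.23  0.86  1.59] yaw 82.5
drum side z [0.0966644  0.12825714 0.50316763] [ 0.56621157 -0.26367285  0.17487677]
```

Call:
send_rows(
  deltas=[
    {"dx": 0,"dy": 0,"dz": -20,"rx": 0,"ry": 0,"rz": 0},
    {"dx": 0,"dy": 0,"dz": -40,"rx": 0,"ry": 0,"rz": 0},
    {"dx": 0,"dy": 0,"dz": -60,"rx": 0,"ry": 0,"rz": 0},
    {"dx": 0,"dy": 0,"dz": -75,"rx": 0,"ry": 0,"rz": 0},
    {"dx": 0,"dy": 0,"dz": -77,"rx": 0,"ry": 0,"rz": 0},
  ],
)

```text
clock: 34.67
tcp_pos: [0.5451, -0.2626, 0.0142]
orientation: [-0.199, -3.13, -0.004]
contact_force: [-2.3, 1.3, -7.8]
grip_width: 0.0577
gripper_force: 87.9
```

Call:
send_rows(
  deltas=[
    {"dx": 0,"dy": 0,"dz": -1.5,"rx": 0,"ry": 0,"rz": 0},
    {"dx": 0,"dy": 0,"dz": -3,"rx": 0,"ry": 0,"rz": 0},
    {"dx": 0,"dy": 0,"dz": -4.5,"rx": 0,"ry": 0,"rz": 0},
    {"dx": 0,"dy": 0,"dz": -4.5,"rx": 0,"ry": 0,"rz": 0},
    {"dx": 0,"dy": 0,"dz": -4.5,"rx": 0,"ry": 0,"rz": 0},
  ],
)

```text
clock: 35.08
tcp_pos: [0.5481, -0.2648, 0.0135]
orientation: [0.201, 3.134, -0.001]
contact_force: [0.7, -0.2, -6.7]
grip_width: 0.0578
gripper_force: 87.9
```

Call:
send_rows(
  deltas=[
    {"dx": 0,"dy": 0,"dz": -1,"rx": 0,"ry": 0,"rz": 0},
    {"dx": 0,"dy": 0,"dz": -2,"rx": 0,"ry": 0,"rz": 0},
    {"dx": 0,"dy": 0,"dz": -2,"rx": 0,"ry": 0,"rz": 0},
  ],
)

```text
clock: 35.33
tcp_pos: [0.5474, -0.2646, 0.0107]
orientation: [-0.201, -3.135, 0.0]
contact_force: [0.0, -0.2, -7.9]
grip_width: 0.0579
gripper_force: 87.9
```

Call:
send_rows(
  deltas=[
    {"dx": 0,"dy": 0,"dz": -1,"rx": 0,"ry": 0,"rz": 0},
    {"dx": 0,"dy": 0,"dz": -1.5,"rx": 0,"ry": 0,"rz": 0},
    {"dx": 0,"dy": 0,"dz": -1.5,"rx": 0,"ry": 0,"rz": 0},
  ],
)

```text
clock: 35.58
tcp_pos: [0.5476, -0.2646, 0.0102]
orientation: [-0.201, -3.135, 0.001]
contact_force: [-4.7, 1.5, 3.9]
grip_width: 0.058
gripper_force: 89.4
```

Call:
send_rows(
  deltas=[
    {"dx": 0,"dy": 0,"dz": -1,"rx": 0,"ry": 0,"rz": 0},
    {"dx": 0,"dy": 0,"dz": -1,"rx": 0,"ry": 0,"rz": 0},
    {"dx": 0,"dy": 0,"dz": -1,"rx": 0,"ry": 0,"rz": 0},
  ],
)

```text
clock: 35.83
tcp_pos: [0.5476, -0.2647, 0.0102]
orientation: [-0.201, -3.135, 0.001]
contact_force: [-7.2, 1.6, 14.4]
grip_width: 0.0576
gripper_force: 90.6
```

Call:
send_rows(
  deltas=[
    {"dx": 0,"dy": 0,"dz": 1,"rx": 0,"ry": 0,"rz": 0},
    {"dx": 0,"dy": 0,"dz": 2,"rx": 0,"ry": 0,"rz": 0},
    {"dx": 0,"dy": 0,"dz": 2,"rx": 0,"ry": 0,"rz": 0},
    {"dx": 0,"dy": 0,"dz": 2,"rx": 0,"ry": 0,"rz": 0},
    {"dx": 0,"dy": 0,"dz": 10,"rx": 0,"ry": 0,"rz": 0},
  ],
  jaw=82,
)

```text
clock: 36.25
tcp_pos: [0.5468, -0.2643, 0.0172]
orientation: [-0.201, -3.133, -0.001]
contact_force: [-0.8, -0.8, -0.1]
grip_width: 0.0822
gripper_force: 0.0
```

Call:
send_rows(
  deltas=[
    {"dx": 0,"dy": 0,"dz": 25,"rx": 0,"ry": 0,"rz": 0},
    {"dx": 0,"dy": 0,"dz": 55,"rx": 0,"ry": 0,"rz": 0},
    {"dx": 0,"dy": 0,"dz": 85,"rx": 0,"ry": 0,"rz": 0},
    {"dx": 0,"dy": 0,"dz": 115,"rx": 0,"ry": 0,"rz": 0},
  ],
)

```text
clock: 36.58
tcp_pos: [0.5475, -0.2644, 0.1349]
orientation: [0.201, 3.135, 0.0]
contact_force: [-0.6, -0.6, -0.6]
grip_width: 0.0819
gripper_force: 0.0
```

Call:
send_rows(
  deltas=[
    {"dx": -3,"dy": 18,"dz": 0,"rx": 0,"ry": 0,"rz": -7},
    {"dx": -5,"dy": 36,"dz": 0,"rx": 0,"ry": 0,"rz": -14},
    {"dx": -8,"dy": 54,"dz": 0,"rx": 0,"ry": 0,"rz": -20},
    {"dx": -11,"dy": 72,"dz": 0,"rx": 0,"ry": 0,"rz": -27},
    {"dx": -14,"dy": 90,"dz": 0,"rx": 0,"ry": 0,"rz": -33},
  ],
  jaw=26,
)

```text
clock: 37.0
tcp_pos: [0.5336, -0.1737, 0.1339]
orientation: [1.092, 2.945, 0.0]
contact_force: [-0.1, 0.3, 0.2]
grip_width: 0.0263
gripper_force: 0.0
```

Call:
send_rows(
  deltas=[
    {"dx": -3,"dy": 18,"dz": 0,"rx": 0,"ry": 0,"rz": -7},
    {"dx": -5,"dy": 36,"dz": 0,"rx": 0,"ry": 0,"rz": -14},
    {"dx": -8,"dy": 54,"dz": 0,"rx": 0,"ry": 0,"rz": -20},
    {"dx": -11,"dy": 72,"dz": 0,"rx": 0,"ry": 0,"rz": -27},
    {"dx": -14,"dy": 90,"dz": 0,"rx": 0,"ry": 0,"rz": -33},
  ],
)

```text
clock: 37.42
tcp_pos: [0.5196, -0.0836, 0.1338]
orientation: [1.883, 2.514, 0.001]
contact_force: [0.4, -0.4, 0.5]
grip_width: 0.0258
gripper_force: 0.0
```

Call:
send_rows(
  deltas=[
    {"dx": -3,"dy": 18,"dz": 0,"rx": 0,"ry": 0,"rz": -7},
    {"dx": -5,"dy": 36,"dz": 0,"rx": 0,"ry": 0,"rz": -14},
    {"dx": -8,"dy": 54,"dz": 0,"rx": 0,"ry": 0,"rz": -20},
    {"dx": -11,"dy": 72,"dz": 0,"rx": 0,"ry": 0,"rz": -27},
    {"dx": -14,"dy": 90,"dz": 0,"rx": 0,"ry": 0,"rz": -33},
  ],
)

```text
clock: 37.83
tcp_pos: [0.5055, 0.0065, 0.1338]
orientation: [2.52, 1.876, 0.001]
contact_force: [0.8, 0.0, -0.6]
grip_width: 0.0263
gripper_force: 0.0
```

Call:
send_rows(
  deltas=[
    {"dx": -3,"dy": 18,"dz": 0,"rx": 0,"ry": 0,"rz": -7},
    {"dx": -5,"dy": 36,"dz": 0,"rx": 0,"ry": 0,"rz": -14},
    {"dx": -8,"dy": 54,"dz": 0,"rx": 0,"ry": 0,"rz": -20},
    {"dx": -11,"dy": 72,"dz": 0,"rx": 0,"ry": 0,"rz": -27},
    {"dx": -14,"dy": 90,"dz": 0,"rx": 0,"ry": 0,"rz": -33},
  ],
)

```text
clock: 38.25
tcp_pos: [0.4915, 0.0965, 0.1338]
orientation: [-2.949, -1.083, -0.001]
contact_force: [0.5, 0.0, -0.4]
grip_width: 0.026
gripper_force: 0.0
```

Run:
```python
from h import *
st()
for n in('scene','top'):
    for x,y in((.6258,-.2725),(.5475,-.264),(.4795,.1745)): cap(x,y,n)
```

```text
38.25 [0.4915 0.0965 0.1338] w 0.026 F 0.0 [ 0.5  0.  -0.4] [-0.008 -0.05  -0.049] [-0.27  0.29 -0.06  2.04  0.02  0.82 -1.21] yaw -49.7
scene blue n 17 [ 0.6271 -0.273   0.0937] zmax [0.095  0.0951 0.0962] v 274 275.41 drum ((626.1596069335938, -273.00433349609375), 29.30808448791504)
scene blue n 12 [ 0.5482 -0.2638  0.0923] zmax [0.093  0.0931 0.0935] v 246 246.92 drum ((548.2555541992188, -264.66986083984375), 29.7329044342041)
scene blue n 8 [0.4803 0.1738 0.0922] zmax [0.0927 0.0935 0.0946] v 171 172.0 drum ((479.4615173339844, 174.08843994140625), 29.66578483581543)
top blue n 12 [ 0.6257 -0.271   0.0927] zmax [0.0943 0.0944 0.0948] v 175 176.92 drum ((625.6466674804688, -271.6466064453125), 29.26784896850586)
top blue n 15 [ 0.5474 -0.2622  0.0935] zmax [0.0959 0.0964 0.0965] v 211 212.6 drum ((547.5156860351562, -262.5912170410156), 29.321107864379883)
top blue n 9 [0.4776 0.1773 0.0922] zmax [0.0931 0.094  0.0942] v 238 239.56 drum ((477.5939636230469, 179.78509521484375), 28.506624221801758)
```

Both tray drums read a cap z of ~0.093 (5 mm floor + 88 mm), so both are bled. B is at (479,175).

Call:
send_rows(
  deltas=[
    {"dx": -3,"dy": 18,"dz": 0,"rx": 0,"ry": 0,"rz": -7},
    {"dx": -5,"dy": 36,"dz": 0,"rx": 0,"ry": 0,"rz": -14},
    {"dx": -8,"dy": 54,"dz": 0,"rx": 0,"ry": 0,"rz": -20},
    {"dx": -11,"dy": 72,"dz": 0,"rx": 0,"ry": 0,"rz": -27},
    {"dx": -12,"dy": 78.5,"dz": 0,"rx": 0,"ry": 0,"rz": -33},
  ],
)

```text
clock: 38.97
tcp_pos: [0.4794, 0.1756, 0.1334]
orientation: [-3.134, -0.203, -0.0]
contact_force: [0.1, -0.6, -0.3]
grip_width: 0.0259
gripper_force: 0.0
```

Call:
send_rows(
  deltas=[
    {"dx": 0,"dy": 0,"dz": 0,"rx": 0,"ry": 0,"rz": 0},
    {"dx": 0,"dy": 0,"dz": 0,"rx": 0,"ry": 0,"rz": 0},
    {"dx": 0,"dy": 0,"dz": 0,"rx": 0,"ry": 0,"rz": 0},
    {"dx": 0,"dy": 0,"dz": -10,"rx": 0,"ry": 0,"rz": 0},
    {"dx": 0,"dy": 0,"dz": -15,"rx": 0,"ry": 0,"rz": 0},
  ],
)

```text
clock: 39.38
tcp_pos: [0.4796, 0.1727, 0.1173]
orientation: [3.134, 0.209, -0.0]
contact_force: [-1.2, 0.5, 0.2]
grip_width: 0.026
gripper_force: 0.0
```

Run:
```python
from h import *
st();cap(.4795,.175);tips(.1,.06)
```

```text
39.38 [0.4796 0.1727 0.1173] w 0.026 F 0.0 [-1.2  0.5  0.2] [-0.011  0.042  0.008] [-0.48  0.32  0.01  2.03 -0.    0.79 -1.9 ] yaw -82.4
scene blue n 8 [0.4806 0.1736 0.0924] zmax [0.0929 0.093  0.0935] v 171 172.0 drum ((479.0905456542969, 173.55999755859375), 30.010133743286133)
[0.4787 0.1725 0.1163] [-0.2 -0.4 -0.3] 0.02568439699126834
scene -1 70 [[-0.011, -0.026, -0.047], [0.005, -0.014, -0.037], [0.011, -0.012, -0.025]]
scene 1 86 [[-0.006, 0.013, -0.056], [0.007, 0.021, -0.043], [0.012, 0.027, -0.026]]
top -1 361 [[0.007, -0.053, -0.387], [0.024, -0.026, -0.382], [0.038, -0.001, -0.366]]
top 1 64 [[-0.013, 0.039, -0.121], [-0.006, 0.047, -0.114], [0.012, 0.058, -0.085]]
```

Call:
send_rows(
  deltas=[
    {"dx": 0,"dy": 2,"dz": -15,"rx": 0,"ry": 0,"rz": 0},
    {"dx": 0,"dy": 2,"dz": -30,"rx": 0,"ry": 0,"rz": 0},
    {"dx": 0,"dy": 2,"dz": -45,"rx": 0,"ry": 0,"rz": 0},
    {"dx": 0,"dy": 2,"dz": -60,"rx": 0,"ry": 0,"rz": 0},
    {"dx": 0,"dy": 2,"dz": -71,"rx": 0,"ry": 0,"rz": 0},
  ],
)

```text
clock: 39.95
tcp_pos: [0.4793, 0.1756, 0.0461]
orientation: [3.134, 0.21, -0.001]
contact_force: [-0.4, 0.5, -0.2]
grip_width: 0.026
gripper_force: 0.0
```

Call:
send_rows(
  deltas=[
    {"dx": 0,"dy": 0,"dz": 0,"rx": 0,"ry": 0,"rz": 0},
    {"dx": 0,"dy": 0,"dz": 0,"rx": 0,"ry": 0,"rz": 0},
    {"dx": 0,"dy": 0,"dz": 0,"rx": 0,"ry": 0,"rz": 0},
    {"dx": 0,"dy": 0,"dz": 0,"rx": 0,"ry": 0,"rz": 0},
    {"dx": 0,"dy": 0,"dz": 0,"rx": 0,"ry": 0,"rz": 0},
  ],
  jaw=5,
  newtons=30,
)

```text
clock: 40.37
tcp_pos: [0.4795, 0.1759, 0.0475]
orientation: [-3.134, -0.21, -0.0]
contact_force: [-0.6, 0.4, -6.2]
grip_width: 0.0093
gripper_force: 29.1
```

Call:
send_rows(
  deltas=[
    {"dx": 0,"dy": 0,"dz": -0.5,"rx": 0,"ry": 0,"rz": 0},
    {"dx": 0,"dy": 0,"dz": -1,"rx": 0,"ry": 0,"rz": 0},
    {"dx": 0,"dy": 0,"dz": -1,"rx": 0,"ry": 0,"rz": 0},
  ],
)

```text
clock: 40.62
tcp_pos: [0.4795, 0.1759, 0.0463]
orientation: [-3.135, -0.21, -0.0]
contact_force: [0.2, 0.3, -6.4]
grip_width: 0.0094
gripper_force: 29.2
```

Call:
send_rows(
  deltas=[
    {"dx": 0,"dy": 0,"dz": -0.5,"rx": 0,"ry": 0,"rz": 0},
    {"dx": 0,"dy": 0,"dz": -1,"rx": 0,"ry": 0,"rz": 0},
    {"dx": 0,"dy": 0,"dz": -1,"rx": 0,"ry": 0,"rz": 0},
  ],
)

```text
clock: 40.87
tcp_pos: [0.48, 0.1756, 0.0457]
orientation: [3.134, 0.209, 0.001]
contact_force: [-1.0, -2.5, 1.0]
grip_width: 0.0102
gripper_force: 29.9
```

Call:
send_rows(
  deltas=[
    {"dx": 0,"dy": 0,"dz": -0.5,"rx": 0,"ry": 0,"rz": 0},
    {"dx": 0,"dy": 0,"dz": -0.5,"rx": 0,"ry": 0,"rz": 0},
    {"dx": 0,"dy": 0,"dz": -0.5,"rx": 0,"ry": 0,"rz": 0},
  ],
)

```text
clock: 41.12
tcp_pos: [0.48, 0.1756, 0.0454]
orientation: [3.134, 0.209, 0.001]
contact_force: [-1.7, -3.1, 5.9]
grip_width: 0.0097
gripper_force: 30.4
```

Call:
send_rows(
  deltas=[
    {"dx": 0,"dy": 0,"dz": 0.1,"rx": 0,"ry": 0,"rz": 7},
    {"dx": 0,"dy": 0,"dz": 0.3,"rx": 0,"ry": 0,"rz": 14},
    {"dx": 0,"dy": 0,"dz": 0.5,"rx": 0,"ry": 0,"rz": 21},
    {"dx": 0,"dy": 0,"dz": 0.7,"rx": 0,"ry": 0,"rz": 28},
    {"dx": 0,"dy": 0,"dz": 0.8,"rx": 0,"ry": 0,"rz": 35},
  ],
)

```text
clock: 41.53
tcp_pos: [0.4801, 0.1754, 0.046]
orientation: [2.923, 1.15, 0.001]
contact_force: [-0.7, -3.5, 2.8]
grip_width: 0.0098
gripper_force: 30.0
```

Call:
send_rows(
  deltas=[
    {"dx": 0,"dy": 0,"dz": 0.1,"rx": 0,"ry": 0,"rz": 7},
    {"dx": 0,"dy": 0,"dz": 0.3,"rx": 0,"ry": 0,"rz": 14},
    {"dx": 0,"dy": 0,"dz": 0.5,"rx": 0,"ry": 0,"rz": 21},
    {"dx": 0,"dy": 0,"dz": 0.7,"rx": 0,"ry": 0,"rz": 28},
    {"dx": 0,"dy": 0,"dz": 0.8,"rx": 0,"ry": 0,"rz": 35},
  ],
)

```text
clock: 41.95
tcp_pos: [0.4804, 0.1756, 0.0468]
orientation: [2.442, 1.976, 0.002]
contact_force: [1.4, -2.1, 0.8]
grip_width: 0.0097
gripper_force: 29.8
```

Run:
```python
from h import *
st()
```

```text
41.95 [0.4804 0.1756 0.0468] w 0.0097 F 29.8 [ 1.4 -2.1  0.8] [-0.397 -0.174 -0.022] [-0.23  0.45 -0.3   2.06  0.22  0.66 -0.88] yaw -12.0
```

Call:
send_rows(
  deltas=[
    {"dx": 0,"dy": 0,"dz": -0.2,"rx": 0,"ry": 0,"rz": 7},
    {"dx": 0,"dy": 0,"dz": 0,"rx": 0,"ry": 0,"rz": 14},
    {"dx": 0,"dy": 0,"dz": 0.2,"rx": 0,"ry": 0,"rz": 21},
    {"dx": 0,"dy": 0,"dz": 0.4,"rx": 0,"ry": 0,"rz": 28},
    {"dx": 0,"dy": 0,"dz": 0.5,"rx": 0,"ry": 0,"rz": 35},
  ],
)

```text
clock: 42.37
tcp_pos: [0.4807, 0.1758, 0.0474]
orientation: [1.734, 2.618, 0.002]
contact_force: [1.2, -2.1, 1.3]
grip_width: 0.0097
gripper_force: 29.9
```

Call:
send_rows(
  deltas=[
    {"dx": 0,"dy": 0,"dz": 0.1,"rx": 0,"ry": 0,"rz": 7},
    {"dx": 0,"dy": 0,"dz": 0.3,"rx": 0,"ry": 0,"rz": 14},
    {"dx": 0,"dy": 0,"dz": 0.5,"rx": 0,"ry": 0,"rz": 21},
    {"dx": 0,"dy": 0,"dz": 0.7,"rx": 0,"ry": 0,"rz": 28},
    {"dx": 0,"dy": 0,"dz": 0.8,"rx": 0,"ry": 0,"rz": 35},
  ],
)

```text
clock: 42.78
tcp_pos: [0.4809, 0.1758, 0.0482]
orientation: [0.867, 3.018, 0.001]
contact_force: [1.2, -1.9, 1.7]
grip_width: 0.0095
gripper_force: 29.9
```

Call:
send_rows(
  deltas=[
    {"dx": 0,"dy": 0,"dz": 0.1,"rx": 0,"ry": 0,"rz": 7},
    {"dx": 0,"dy": 0,"dz": 0.3,"rx": 0,"ry": 0,"rz": 14},
    {"dx": 0,"dy": 0,"dz": 0.5,"rx": 0,"ry": 0,"rz": 21},
    {"dx": 0,"dy": 0,"dz": 0.7,"rx": 0,"ry": 0,"rz": 28},
    {"dx": 0,"dy": 0,"dz": 0.8,"rx": 0,"ry": 0,"rz": 35},
  ],
)

```text
clock: 43.2
tcp_pos: [0.4809, 0.176, 0.0491]
orientation: [-0.081, 3.138, 0.001]
contact_force: [1.7, -1.4, 1.8]
grip_width: 0.0095
gripper_force: 29.9
```

Run:
```python
from h import *
st()
```

```text
43.2 [0.4809 0.176  0.0491] w 0.0095 F 29.9 [ 1.7 -1.4  1.8] [-0.346 -0.203  0.003] [ 0.12  0.54 -0.75  2.03  0.53  0.76  0.67] yaw 92.9
```

Call:
send_rows(
  deltas=[
    {"dx": 0,"dy": 0,"dz": 0.1,"rx": 0,"ry": 0,"rz": 7},
    {"dx": 0,"dy": 0,"dz": 0.3,"rx": 0,"ry": 0,"rz": 14},
    {"dx": 0,"dy": 0,"dz": 0.5,"rx": 0,"ry": 0,"rz": 21},
    {"dx": 0,"dy": 0,"dz": 0.6,"rx": 0,"ry": 0,"rz": 28},
    {"dx": 0,"dy": 0,"dz": 0.6,"rx": 0,"ry": 0,"rz": 35},
  ],
)

```text
clock: 43.62
tcp_pos: [0.4807, 0.1764, 0.0497]
orientation: [-1.021, 2.969, 0.001]
contact_force: [0.2, -0.6, 1.8]
grip_width: 0.0095
gripper_force: 29.9
```

Run:
```python
from h import *
st()
```

```text
43.62 [0.4807 0.1764 0.0497] w 0.0095 F 29.9 [ 0.2 -0.6  1.8] [-0.114 -0.021 -0.136] [ 0.22  0.59 -0.89  2.03  0.64  0.82  1.2 ] yaw 127.9
```

Call:
send_rows(
  deltas=[
    {"dx": 0,"dy": 0,"dz": 0,"rx": 0,"ry": 0,"rz": 7},
    {"dx": 0,"dy": 0,"dz": 0,"rx": 0,"ry": 0,"rz": 14},
    {"dx": 0,"dy": 0,"dz": 0,"rx": 0,"ry": 0,"rz": 21},
    {"dx": 0,"dy": 0,"dz": 0,"rx": 0,"ry": 0,"rz": 25},
  ],
)

```text
clock: 43.95
tcp_pos: [0.4806, 0.1765, 0.0496]
orientation: [-1.639, 2.678, 0.001]
contact_force: [-0.3, 0.2, 1.7]
grip_width: 0.0094
gripper_force: 30.0
```

Run:
```python
from h import *
st()
```

```text
43.95 [0.4806 0.1765 0.0496] w 0.0094 F 30.0 [-0.3  0.2  1.7] [-0.119 -0.068 -0.086] [ 0.29  0.64 -0.98  2.02  0.71  0.86  1.57] yaw 153.0
```

The nut is at its stop (moment -0.14). Now release, rise and press.

Call:
send_rows(
  deltas=[
    {"dx": 0,"dy": 0,"dz": 0,"rx": 0,"ry": 0,"rz": 0},
    {"dx": 0,"dy": 0,"dz": 0,"rx": 0,"ry": 0,"rz": 0},
    {"dx": 0,"dy": 0,"dz": 15,"rx": 0,"ry": 0,"rz": 0},
    {"dx": 0,"dy": 0,"dz": 35,"rx": 0,"ry": 0,"rz": 0},
    {"dx": 0,"dy": 0,"dz": 45,"rx": 0,"ry": 0,"rz": 0},
  ],
  jaw=26,
)

```text
clock: 44.37
tcp_pos: [0.4802, 0.1767, 0.0957]
orientation: [-1.63, 2.684, -0.0]
contact_force: [0.3, -0.9, 0.3]
grip_width: 0.0259
gripper_force: 0.0
```

Call:
send_rows(
  deltas=[
    {"dx": 0,"dy": 0,"dz": 0,"rx": 0,"ry": 0,"rz": -7},
    {"dx": 0,"dy": 0,"dz": 0,"rx": 0,"ry": 0,"rz": -14},
    {"dx": 0,"dy": 0,"dz": 0,"rx": 0,"ry": 0,"rz": -21},
    {"dx": 0,"dy": 0,"dz": 0,"rx": 0,"ry": 0,"rz": -28},
    {"dx": 0,"dy": 0,"dz": 0,"rx": 0,"ry": 0,"rz": -35},
  ],
  jaw=0,
)

```text
clock: 44.78
tcp_pos: [0.4798, 0.176, 0.0942]
orientation: [-0.738, 3.053, 0.0]
contact_force: [-0.5, 0.3, 0.5]
grip_width: -0.0
gripper_force: 0.0
```

Run:
```python
from h import *
st();cap(.4805,.1755)
```

```text
44.78 [0.4798 0.176  0.0942] w -0.0 F 0.0 [-0.5  0.3  0.5] [ 0.031  0.072 -0.041] [ 0.25  0.51 -0.9   2.    0.53  0.88  1.1 ] yaw 117.2
scene blue n 6 [0.4799 0.1761 0.0906] zmax [0.0908 0.0911 0.0921] v 171 172.17 drum ((479.4063415527344, 176.3648223876953), 32.0222053527832)
```

Call:
send_rows(
  deltas=[
    {"dx": 0,"dy": 0,"dz": -8,"rx": 0,"ry": 0,"rz": 0},
    {"dx": 0,"dy": 0,"dz": -16,"rx": 0,"ry": 0,"rz": 0},
    {"dx": 0,"dy": 0,"dz": -24,"rx": 0,"ry": 0,"rz": 0},
    {"dx": 0,"dy": 0,"dz": -26,"rx": 0,"ry": 0,"rz": 0},
    {"dx": 0,"dy": 0,"dz": -26,"rx": 0,"ry": 0,"rz": 0},
  ],
)

```text
clock: 45.25
tcp_pos: [0.4789, 0.1757, 0.0669]
orientation: [0.752, -3.048, -0.0]
contact_force: [-0.2, -0.2, 0.1]
grip_width: -0.0002
gripper_force: 0.0
```

Call:
send_rows(
  deltas=[
    {"dx": 0,"dy": 0,"dz": -1,"rx": 0,"ry": 0,"rz": 0},
    {"dx": 0,"dy": 0,"dz": -2,"rx": 0,"ry": 0,"rz": 0},
    {"dx": 0,"dy": 0,"dz": -3,"rx": 0,"ry": 0,"rz": 0},
    {"dx": 0,"dy": 0,"dz": -4,"rx": 0,"ry": 0,"rz": 0},
  ],
)

```text
clock: 45.58
tcp_pos: [0.4796, 0.1761, 0.0645]
orientation: [-0.751, 3.05, -0.0]
contact_force: [-4.4, -2.4, 15.7]
grip_width: -0.0002
gripper_force: 8.2
```

Call:
send_rows(
  deltas=[
    {"dx": 0,"dy": 0,"dz": -1,"rx": 0,"ry": 0,"rz": 0},
    {"dx": 0,"dy": 0,"dz": -2,"rx": 0,"ry": 0,"rz": 0},
    {"dx": 0,"dy": 0,"dz": -2,"rx": 0,"ry": 0,"rz": 0},
  ],
)

```text
clock: 45.83
tcp_pos: [0.4802, 0.1764, 0.0643]
orientation: [-0.751, 3.049, -0.003]
contact_force: [-6.1, -4.6, 26.1]
grip_width: -0.0002
gripper_force: 12.7
```

Call:
send_rows(
  deltas=[
    {"dx": 0,"dy": 0,"dz": 8,"rx": 0,"ry": 0,"rz": 0},
    {"dx": 0,"dy": 0,"dz": 20,"rx": 0,"ry": 0,"rz": 0},
    {"dx": 0,"dy": 0,"dz": 40,"rx": 0,"ry": 0,"rz": 0},
    {"dx": 0,"dy": 0,"dz": 42,"rx": 0,"ry": 0,"rz": 0},
  ],
)

```text
clock: 46.17
tcp_pos: [0.4811, 0.1771, 0.107]
orientation: [-0.75, 3.046, 0.001]
contact_force: [0.6, 0.2, 0.8]
grip_width: -0.0001
gripper_force: 0.0
```

Run:
```python
from h import *
st();cap(.48,.176)
```

```text
46.17 [0.4811 0.1771 0.107 ] w -0.0001 F 0.0 [0.6 0.2 0.8] [ 0.051 -0.032  0.013] [ 0.26  0.5  -0.92  1.99  0.51  0.9   1.12] yaw 117.7
scene blue n 7 [0.4805 0.1755 0.0876] zmax [0.0879 0.0884 0.0888] v 172 173.29 drum ((480.54095458984375, 176.42628479003906), 30.907032012939453)
```

Call:
send_rows(
  deltas=[
    {"dx": 0,"dy": 0,"dz": 0,"rx": 0,"ry": 0,"rz": 0},
    {"dx": 0,"dy": 0,"dz": 0,"rx": 0,"ry": 0,"rz": 0},
    {"dx": 0,"dy": 0,"dz": 0,"rx": 0,"ry": 0,"rz": 0},
    {"dx": 0,"dy": 0,"dz": 0,"rx": 0,"ry": 0,"rz": 0},
    {"dx": 0,"dy": 0,"dz": -10,"rx": 0,"ry": 0,"rz": 0},
  ],
  jaw=85,
)

```text
clock: 46.63
tcp_pos: [0.4803, 0.1765, 0.0945]
orientation: [-0.75, 3.049, 0.001]
contact_force: [0.6, 0.1, 0.6]
grip_width: 0.0602
gripper_force: 0.0
```

Call:
send_rows(
  deltas=[
    {"dx": 0,"dy": 0,"dz": -15,"rx": 0,"ry": 0,"rz": 0},
    {"dx": 0,"dy": 0,"dz": -30,"rx": 0,"ry": 0,"rz": 0},
    {"dx": 0,"dy": 0,"dz": -45,"rx": 0,"ry": 0,"rz": 0},
    {"dx": 0,"dy": 0,"dz": -45,"rx": 0,"ry": 0,"rz": 0},
  ],
)

```text
clock: 46.97
tcp_pos: [0.4774, 0.1748, 0.0458]
orientation: [0.75, -3.045, 0.001]
contact_force: [0.0, 0.3, -0.8]
grip_width: 0.0852
gripper_force: 0.0
```

Call:
send_rows(
  deltas=[
    {"dx": 0,"dy": 0,"dz": -14,"rx": 0,"ry": 0,"rz": 0},
    {"dx": 0,"dy": 0,"dz": -28,"rx": 0,"ry": 0,"rz": 0},
    {"dx": 0,"dy": 0,"dz": -40,"rx": 0,"ry": 0,"rz": 0},
    {"dx": 0,"dy": 0,"dz": -44,"rx": 0,"ry": 0,"rz": 0},
    {"dx": 0,"dy": 0,"dz": -44,"rx": 0,"ry": 0,"rz": 0},
  ],
)

```text
clock: 47.38
tcp_pos: [0.4788, 0.1757, 0.0041]
orientation: [0.751, -3.049, 0.0]
contact_force: [-0.8, 0.3, -0.3]
grip_width: 0.0852
gripper_force: 0.0
```

Call:
send_rows(
  deltas=[
    {"dx": 0,"dy": 0,"dz": 0,"rx": 0,"ry": 0,"rz": 0},
    {"dx": 0,"dy": 0,"dz": 0,"rx": 0,"ry": 0,"rz": 0},
    {"dx": 0,"dy": 0,"dz": 0,"rx": 0,"ry": 0,"rz": 0},
    {"dx": 0,"dy": 0,"dz": 0,"rx": 0,"ry": 0,"rz": 0},
    {"dx": 0,"dy": 0,"dz": 0,"rx": 0,"ry": 0,"rz": 0},
  ],
  jaw=45,
  newtons=80,
)

```text
clock: 47.8
tcp_pos: [0.4801, 0.1761, 0.0063]
orientation: [-0.75, 3.049, -0.001]
contact_force: [-1.2, -1.1, 8.2]
grip_width: 0.0577
gripper_force: 84.2
```

Call:
send_rows(
  deltas=[
    {"dx": 0,"dy": 0,"dz": 0,"rx": 0,"ry": 0,"rz": 0},
    {"dx": 0,"dy": 0,"dz": 5,"rx": 0,"ry": 0,"rz": 0},
    {"dx": 0,"dy": 0,"dz": 15,"rx": 0,"ry": 0,"rz": 0},
    {"dx": 0,"dy": 0,"dz": 30,"rx": 0,"ry": 0,"rz": 0},
    {"dx": 0,"dy": 0,"dz": 50,"rx": 0,"ry": 0,"rz": 0},
  ],
)

```text
clock: 48.22
tcp_pos: [0.4781, 0.1751, 0.0549]
orientation: [0.75, -3.047, 0.001]
contact_force: [0.1, 0.2, -6.2]
grip_width: 0.0578
gripper_force: 87.0
```

Call:
send_rows(
  deltas=[
    {"dx": 0,"dy": 0,"dz": 10,"rx": 0,"ry": 0,"rz": 0},
    {"dx": 0,"dy": 0,"dz": 25,"rx": 0,"ry": 0,"rz": 0},
    {"dx": 0,"dy": -6,"dz": 40,"rx": 0,"ry": 0,"rz": 0},
    {"dx": 0,"dy": -20,"dz": 50,"rx": 0,"ry": 0,"rz": 0},
    {"dx": 0,"dy": -40,"dz": 50,"rx": 0,"ry": 0,"rz": -3},
  ],
)

```text
clock: 48.63
tcp_pos: [0.4805, 0.138, 0.1075]
orientation: [-0.675, 3.064, 0.003]
contact_force: [0.5, -0.3, -7.0]
grip_width: 0.0578
gripper_force: 87.2
```

Call:
send_rows(
  deltas=[
    {"dx": 0,"dy": -27,"dz": 0,"rx": 0,"ry": 0,"rz": -3},
    {"dx": 0,"dy": -54,"dz": 0,"rx": 0,"ry": 0,"rz": -6},
    {"dx": 0,"dy": -81,"dz": 0,"rx": 0,"ry": 0,"rz": -9},
    {"dx": 0,"dy": -108,"dz": 0,"rx": 0,"ry": 0,"rz": -10},
    {"dx": 0,"dy": -135,"dz": 0,"rx": 0,"ry": 0,"rz": -11},
  ],
)

```text
clock: 49.05
tcp_pos: [0.4789, -0.0005, 0.1052]
orientation: [0.372, -3.119, 0.001]
contact_force: [1.3, 0.0, -8.2]
grip_width: 0.0579
gripper_force: 87.2
```

Call:
send_rows(
  deltas=[
    {"dx": 0,"dy": -27,"dz": 0,"rx": 0,"ry": 0,"rz": -3},
    {"dx": 0,"dy": -54,"dz": 0,"rx": 0,"ry": 0,"rz": -6},
    {"dx": -2,"dy": -81,"dz": 0,"rx": 0,"ry": 0,"rz": -9},
    {"dx": -4,"dy": -108,"dz": 0,"rx": 0,"ry": 0,"rz": -10},
    {"dx": -5,"dy": -135,"dz": 0,"rx": 0,"ry": 0,"rz": -11},
  ],
)

```text
clock: 49.47
tcp_pos: [0.4736, -0.1353, 0.1051]
orientation: [0.071, -3.14, 0.0]
contact_force: [0.2, -0.2, -6.9]
grip_width: 0.0579
gripper_force: 87.1
```

Call:
send_rows(
  deltas=[
    {"dx": -1,"dy": -27,"dz": 0,"rx": 0,"ry": 0,"rz": -3},
    {"dx": -2,"dy": -54,"dz": 0,"rx": 0,"ry": 0,"rz": -6},
    {"dx": -4,"dy": -81,"dz": 0,"rx": 0,"ry": 0,"rz": -9},
    {"dx": -5,"dy": -105,"dz": 0,"rx": 0,"ry": 0,"rz": -10},
    {"dx": -5,"dy": -120,"dz": 0,"rx": 0,"ry": 0,"rz": -10},
  ],
)

```text
clock: 49.88
tcp_pos: [0.4682, -0.2574, 0.1049]
orientation: [-0.208, -3.134, 0.002]
contact_force: [-0.4, -1.3, -6.1]
grip_width: 0.0576
gripper_force: 87.2
```

Call:
send_rows(
  deltas=[
    {"dx": 0,"dy": 0,"dz": 0,"rx": 0,"ry": 0,"rz": 0},
    {"dx": 0,"dy": 0,"dz": 0,"rx": 0,"ry": 0,"rz": 0},
    {"dx": 0,"dy": 0,"dz": 0,"rx": 0,"ry": 0,"rz": 0},
  ],
)

```text
clock: 50.13
tcp_pos: [0.4693, -0.253, 0.105]
orientation: [-0.2, -3.135, -0.002]
contact_force: [0.1, 0.8, -6.6]
grip_width: 0.058
gripper_force: 87.3
```

Run:
```python
from h import *
st();f=grab('scene');p=pts(f);b=f['frame'].astype(int);o=r.get_obs();t=o['tcp_pos']
near=np.hypot(p[...,0]-t[0],p[...,1]-t[1])<.05
red=near&(b[...,2]>b[...,0]+35)&(p[...,2]>.06);q=p[red];print('drum side z',np.percentile(q[:,2],[1,50,99]),q.mean(0)) if len(q) else 0
```

```text
50.13 [ 0.4693 -0.253   0.105 ] w 0.058 F 87.3 [ 0.1  0.8 -6.6] [0.002 0.018 0.007] [ 0.94  0.47 -0.71  1.95  0.39  0.87  1.47] yaw 82.7
drum side z [0.09957647 0.13375298 0.51608252] [ 0.48975253 -0.25107399  0.16251751]
```

Call:
send_rows(
  deltas=[
    {"dx": 0,"dy": 0,"dz": -20,"rx": 0,"ry": 0,"rz": 0},
    {"dx": 0,"dy": 0,"dz": -40,"rx": 0,"ry": 0,"rz": 0},
    {"dx": 0,"dy": 0,"dz": -60,"rx": 0,"ry": 0,"rz": 0},
    {"dx": 0,"dy": 0,"dz": -80,"rx": 0,"ry": 0,"rz": 0},
    {"dx": 0,"dy": 0,"dz": -87,"rx": 0,"ry": 0,"rz": 0},
  ],
)

```text
clock: 50.6
tcp_pos: [0.468, -0.2522, 0.0157]
orientation: [-0.198, -3.132, -0.003]
contact_force: [-0.1, 0.3, -7.0]
grip_width: 0.0578
gripper_force: 87.7
```

Call:
send_rows(
  deltas=[
    {"dx": 0,"dy": 0,"dz": -1.5,"rx": 0,"ry": 0,"rz": 0},
    {"dx": 0,"dy": 0,"dz": -3,"rx": 0,"ry": 0,"rz": 0},
    {"dx": 0,"dy": 0,"dz": -5,"rx": 0,"ry": 0,"rz": 0},
    {"dx": 0,"dy": 0,"dz": -5,"rx": 0,"ry": 0,"rz": 0},
    {"dx": 0,"dy": 0,"dz": -5,"rx": 0,"ry": 0,"rz": 0},
  ],
)

```text
clock: 51.02
tcp_pos: [0.4701, -0.2543, 0.0138]
orientation: [0.201, 3.134, -0.001]
contact_force: [-0.4, -0.7, -6.7]
grip_width: 0.0573
gripper_force: 87.7
```

Call:
send_rows(
  deltas=[
    {"dx": 0,"dy": 0,"dz": -1,"rx": 0,"ry": 0,"rz": 0},
    {"dx": 0,"dy": 0,"dz": -1.5,"rx": 0,"ry": 0,"rz": 0},
    {"dx": 0,"dy": 0,"dz": -1.5,"rx": 0,"ry": 0,"rz": 0},
  ],
)

```text
clock: 51.27
tcp_pos: [0.4696, -0.2542, 0.0116]
orientation: [0.201, 3.135, -0.0]
contact_force: [0.3, 0.1, -7.5]
grip_width: 0.058
gripper_force: 87.7
```

Call:
send_rows(
  deltas=[
    {"dx": 0,"dy": 0,"dz": -1,"rx": 0,"ry": 0,"rz": 0},
    {"dx": 0,"dy": 0,"dz": -1,"rx": 0,"ry": 0,"rz": 0},
    {"dx": 0,"dy": 0,"dz": -1,"rx": 0,"ry": 0,"rz": 0},
  ],
)

```text
clock: 51.52
tcp_pos: [0.4696, -0.2542, 0.0114]
orientation: [-0.201, -3.135, 0.001]
contact_force: [-4.2, 1.0, 5.4]
grip_width: 0.0576
gripper_force: 89.6
```

Call:
send_rows(
  deltas=[
    {"dx": 0,"dy": 0,"dz": -1,"rx": 0,"ry": 0,"rz": 0},
    {"dx": 0,"dy": 0,"dz": -1,"rx": 0,"ry": 0,"rz": 0},
    {"dx": 0,"dy": 0,"dz": -1,"rx": 0,"ry": 0,"rz": 0},
  ],
)

```text
clock: 51.77
tcp_pos: [0.4697, -0.2543, 0.0113]
orientation: [-0.201, -3.135, 0.003]
contact_force: [-8.2, 2.8, 16.2]
grip_width: 0.0579
gripper_force: 91.0
```

Call:
send_rows(
  deltas=[
    {"dx": 0,"dy": 0,"dz": 1,"rx": 0,"ry": 0,"rz": 0},
    {"dx": 0,"dy": 0,"dz": 2,"rx": 0,"ry": 0,"rz": 0},
    {"dx": 0,"dy": 0,"dz": 2,"rx": 0,"ry": 0,"rz": 0},
    {"dx": 0,"dy": 0,"dz": 2,"rx": 0,"ry": 0,"rz": 0},
    {"dx": 0,"dy": 0,"dz": 10,"rx": 0,"ry": 0,"rz": 0},
  ],
  jaw=82,
)

```text
clock: 52.18
tcp_pos: [0.4688, -0.2537, 0.0187]
orientation: [-0.201, -3.133, -0.002]
contact_force: [-0.1, -0.3, -0.7]
grip_width: 0.0823
gripper_force: 0.0
```

Call:
send_rows(
  deltas=[
    {"dx": 0,"dy": 0,"dz": 25,"rx": 0,"ry": 0,"rz": 0},
    {"dx": 0,"dy": 0,"dz": 55,"rx": 0,"ry": 0,"rz": 0},
    {"dx": 0,"dy": 0,"dz": 85,"rx": 0,"ry": 0,"rz": 0},
    {"dx": 0,"dy": 0,"dz": 115,"rx": 0,"ry": 0,"rz": 0},
  ],
)

```text
clock: 52.52
tcp_pos: [0.4694, -0.2537, 0.1362]
orientation: [-0.2, -3.135, -0.001]
contact_force: [0.7, 0.7, 0.4]
grip_width: 0.0819
gripper_force: 0.0
```

Call:
send_rows(
  deltas=[
    {"dx": 20,"dy": 16,"dz": 0,"rx": 0,"ry": 0,"rz": 0},
    {"dx": 43,"dy": 33,"dz": 0,"rx": 0,"ry": 0,"rz": 0},
    {"dx": 65,"dy": 50,"dz": 0,"rx": 0,"ry": 0,"rz": 0},
    {"dx": 87,"dy": 67,"dz": 0,"rx": 0,"ry": 0,"rz": 0},
    {"dx": 110,"dy": 85,"dz": 0,"rx": 0,"ry": 0,"rz": 0},
  ],
  jaw=0,
)

```text
clock: 52.93
tcp_pos: [0.5804, -0.1686, 0.1351]
orientation: [0.202, 3.135, -0.0]
contact_force: [0.2, -0.8, -0.1]
grip_width: 0.0214
gripper_force: 0.0
```

Call:
send_rows(
  deltas=[
    {"dx": 22,"dy": 17,"dz": 0,"rx": 0,"ry": 0,"rz": 0},
    {"dx": 44,"dy": 34,"dz": 0,"rx": 0,"ry": 0,"rz": 0},
    {"dx": 66,"dy": 51,"dz": 0,"rx": 0,"ry": 0,"rz": 0},
    {"dx": 88,"dy": 68,"dz": 0,"rx": 0,"ry": 0,"rz": 0},
    {"dx": 103,"dy": 80,"dz": 0,"rx": 0,"ry": 0,"rz": 0},
  ],
)

```text
clock: 53.35
tcp_pos: [0.6843, -0.0865, 0.1351]
orientation: [0.198, 3.134, 0.003]
contact_force: [-0.2, -0.6, 0.6]
grip_width: 0.0001
gripper_force: 0.0
```

Call:
send_rows(
  deltas=[
    {"dx": 0,"dy": 0,"dz": 0,"rx": 0,"ry": 0,"rz": 0},
    {"dx": 0,"dy": 0,"dz": 0,"rx": 0,"ry": 0,"rz": 0},
    {"dx": 0,"dy": 0,"dz": 0,"rx": 0,"ry": 0,"rz": 0},
  ],
)

```text
clock: 53.6
tcp_pos: [0.682, -0.0899, 0.1344]
orientation: [-0.202, -3.134, 0.001]
contact_force: [-0.5, -1.0, 0.4]
grip_width: 0.0002
gripper_force: 0.0
```

Run:
```python
from h import *
st()
for n in('scene','top'):
    for x,y in((.6258,-.2725),(.5475,-.264),(.4697,-.2535)): cap(x,y,n)
    f=grab(n);p=pts(f);hsv=cv2.cvtColor(f['frame'],cv2.COLOR_BGR2HSV)
    m=((hsv[...,0]<8)|(hsv[...,0]>172))&(hsv[...,1]>150)&(np.hypot(p[...,0]-.683,p[...,1]+.088)<.035)&(p[...,2]>.06)&(p[...,2]<.095)
    q=p[m];print('plunger',len(q),q.mean(0) if len(q) else 0,cv2.minEnclosingCircle((q[:,:2]*1000).astype(np.float32)) if len(q) else 0)
    if n=='scene':cv2.imwrite('pics/fin.png',f['frame'])
```

```text
53.6 [ 0.682  -0.0899  0.1344] w 0.0002 F 0.0 [-0.5 -1.   0.4] [-0.    -0.048  0.011] [ 0.49  0.66 -0.69  1.55  0.46  1.09  1.14] yaw 82.6
scene blue n 17 [ 0.6266 -0.273   0.0931] zmax [0.0944 0.0945 0.0946] v 274 275.41 drum ((625.6821899414062, -272.28448486328125), 29.40861701965332)
scene blue n 12 [ 0.5486 -0.2638  0.0927] zmax [0.0937 0.0939 0.0942] v 246 246.92 drum ((547.8281860351562, -263.9078369140625), 29.63542938232422)
scene blue n 9 [ 0.4706 -0.2533  0.0933] zmax [0.0939 0.094  0.0952] v 220 221.33 drum ((470.46728515625, -253.52549743652344), 29.818889617919922)
plunger 160 [ 0.68489885 -0.09069334  0.07991625] ((684.6876831054688, -88.76019287109375), 17.23081398010254)
top blue n 0  zmax [] v   drum None
top blue n 2 [ 0.5453 -0.2585  0.0944] zmax [0.0932 0.0955] v 213 213.5 drum ((547.1736450195312, -262.21490478515625), 29.245370864868164)
top blue n 16 [ 0.4699 -0.2518  0.0933] zmax [0.0953 0.0954 0.0959] v 247 249.0 drum ((469.9376525878906, -252.366943359375), 29.227388381958008)
plunger 163 [ 0.68253973 -0.08784832  0.07992017] ((682.092041015625, -88.18505859375), 16.61672592163086)
```

View pics/fin.png

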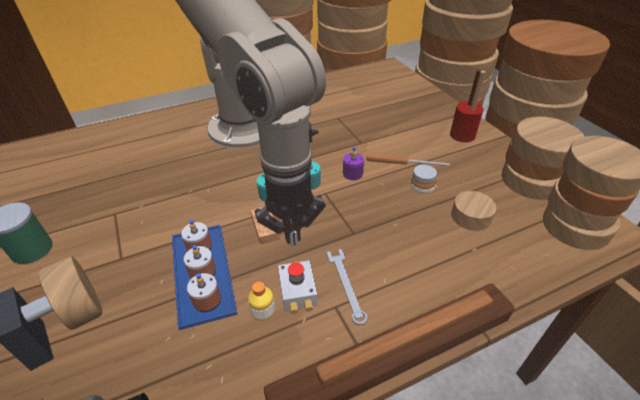

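The three drums stand upright in the tray at (195,235), (198,262) and (203,290), caps at ~0.093, and the gripper is over the red plunger at (296,270). Pressing it now.

Call:
send_rows(
  deltas=[
    {"dx": 1,"dy": 1,"dz": -20,"rx": 0,"ry": 0,"rz": 0},
    {"dx": 1,"dy": 1,"dz": -40,"rx": 0,"ry": 0,"rz": 0},
    {"dx": 1,"dy": 1,"dz": -60,"rx": 0,"ry": 0,"rz": 0},
    {"dx": 1,"dy": 1,"dz": -68,"rx": 0,"ry": 0,"rz": 0},
    {"dx": 1,"dy": 1,"dz": -70,"rx": 0,"ry": 0,"rz": 0},
  ],
)

```text
clock: 54.42
tcp_pos: [0.6821, -0.0883, 0.0625]
orientation: [-0.201, -3.132, 0.0]
contact_force: [-1.4, -0.2, -0.5]
grip_width: 0.0004
gripper_force: 0.0
```

Call:
send_rows(
  deltas=[
    {"dx": 0,"dy": 0,"dz": -4,"rx": 0,"ry": 0,"rz": 0},
    {"dx": 0,"dy": 0,"dz": -8,"rx": 0,"ry": 0,"rz": 0},
    {"dx": 0,"dy": 0,"dz": -12,"rx": 0,"ry": 0,"rz": 0},
    {"dx": 0,"dy": 0,"dz": -15,"rx": 0,"ry": 0,"rz": 0},
    {"dx": 0,"dy": 0,"dz": -15,"rx": 0,"ry": 0,"rz": 0},
  ],
)

```text
clock: 54.83
tcp_pos: [0.6845, -0.088, 0.0503]
orientation: [0.201, 3.133, 0.0]
contact_force: [0.9, -0.0, 6.4]
grip_width: -0.0001
gripper_force: 2.8
```

Call:
send_rows(
  deltas=[
    {"dx": 0,"dy": 0,"dz": -1,"rx": 0,"ry": 0,"rz": 0},
    {"dx": 0,"dy": 0,"dz": -2,"rx": 0,"ry": 0,"rz": 0},
    {"dx": 0,"dy": 0,"dz": -3,"rx": 0,"ry": 0,"rz": 0},
    {"dx": 0,"dy": 0,"dz": -3,"rx": 0,"ry": 0,"rz": 0},
  ],
)

```text
clock: 55.17
tcp_pos: [0.6846, -0.088, 0.0478]
orientation: [0.201, 3.133, 0.0]
contact_force: [-1.1, 0.2, 6.2]
grip_width: -0.0003
gripper_force: 3.4
```

Call:
send_rows(
  deltas=[
    {"dx": 0,"dy": 0,"dz": -1,"rx": 0,"ry": 0,"rz": 0},
    {"dx": 0,"dy": 0,"dz": -2,"rx": 0,"ry": 0,"rz": 0},
    {"dx": 0,"dy": 0,"dz": -3,"rx": 0,"ry": 0,"rz": 0},
    {"dx": 0,"dy": 0,"dz": -3,"rx": 0,"ry": 0,"rz": 0},
  ],
)

```text
clock: 55.5
tcp_pos: [0.6848, -0.088, 0.0471]
orientation: [0.202, 3.132, -0.001]
contact_force: [-6.7, 0.3, 18.8]
grip_width: -0.0001
gripper_force: 9.9
```

Call:
send_rows(
  deltas=[
    {"dx": 0,"dy": 0,"dz": -1,"rx": 0,"ry": 0,"rz": 0},
    {"dx": 0,"dy": 0,"dz": -1,"rx": 0,"ry": 0,"rz": 0},
    {"dx": 0,"dy": 0,"dz": -1,"rx": 0,"ry": 0,"rz": 0},
  ],
)

```text
clock: 55.75
tcp_pos: [0.6849, -0.088, 0.047]
orientation: [0.202, 3.132, -0.002]
contact_force: [-8.1, -0.6, 25.3]
grip_width: 0.0002
gripper_force: 12.7
```

The plunger is at its stop (25 N, no further travel). I'll hold about 1 s, then release and rise.

Call:
send_rows(
  deltas=[
    {"dx": 0,"dy": 0,"dz": 0,"rx": 0,"ry": 0,"rz": 0},
    {"dx": 0,"dy": 0,"dz": 0,"rx": 0,"ry": 0,"rz": 0},
    {"dx": 0,"dy": 0,"dz": 0,"rx": 0,"ry": 0,"rz": 0},
    {"dx": 0,"dy": 0,"dz": 0,"rx": 0,"ry": 0,"rz": 0},
    {"dx": 0,"dy": 0,"dz": 0,"rx": 0,"ry": 0,"rz": 0},
  ],
)

```text
clock: 56.17
tcp_pos: [0.6849, -0.088, 0.047]
orientation: [0.202, 3.132, -0.002]
contact_force: [-8.3, -0.9, 24.6]
grip_width: 0.0004
gripper_force: 12.6
```

Call:
send_rows(
  deltas=[
    {"dx": 0,"dy": 0,"dz": 0,"rx": 0,"ry": 0,"rz": 0},
    {"dx": 0,"dy": 0,"dz": 0,"rx": 0,"ry": 0,"rz": 0},
    {"dx": 0,"dy": 0,"dz": 0,"rx": 0,"ry": 0,"rz": 0},
    {"dx": 0,"dy": 0,"dz": 0,"rx": 0,"ry": 0,"rz": 0},
    {"dx": 0,"dy": 0,"dz": 0,"rx": 0,"ry": 0,"rz": 0},
  ],
)

```text
clock: 56.58
tcp_pos: [0.6849, -0.088, 0.047]
orientation: [0.202, 3.132, -0.002]
contact_force: [-8.1, -1.1, 24.3]
grip_width: 0.0
gripper_force: 12.6
```

Call:
send_rows(
  deltas=[
    {"dx": 0,"dy": 0,"dz": 8,"rx": 0,"ry": 0,"rz": 0},
    {"dx": 0,"dy": 0,"dz": 20,"rx": 0,"ry": 0,"rz": 0},
    {"dx": 0,"dy": 0,"dz": 45,"rx": 0,"ry": 0,"rz": 0},
    {"dx": 0,"dy": 0,"dz": 75,"rx": 0,"ry": 0,"rz": 0},
    {"dx": 0,"dy": 0,"dz": 100,"rx": 0,"ry": 0,"rz": 0},
  ],
)

```text
clock: 57.0
tcp_pos: [0.6833, -0.088, 0.1441]
orientation: [-0.201, -3.135, -0.0]
contact_force: [0.1, 0.4, 1.3]
grip_width: -0.0001
gripper_force: 0.0
```

Call:
send_rows(
  deltas=[
    {"dx": 0,"dy": 0,"dz": 0,"rx": 0,"ry": 0,"rz": 0},
    {"dx": 0,"dy": 0,"dz": 0,"rx": 0,"ry": 0,"rz": 0},
    {"dx": 0,"dy": 0,"dz": 0,"rx": 0,"ry": 0,"rz": 0},
    {"dx": 0,"dy": 0,"dz": 0,"rx": 0,"ry": 0,"rz": 0},
  ],
)

```text
clock: 57.33
tcp_pos: [0.6825, -0.0884, 0.141]
orientation: [-0.201, -3.133, 0.0]
contact_force: [0.1, 0.2, 0.7]
grip_width: -0.0002
gripper_force: 0.0
```

Run:
```python
from h import *
st()
for x,y in((.6258,-.2725),(.5475,-.264),(.4697,-.2535)): cap(x,y)
f=grab('scene');p=pts(f);q=p[(np.hypot(p[...,0]-.683,p[...,1]+.088)<.014)&(p[...,2]>.05)&(p[...,2]<.1)];print('plunger z',np.median(q[:,2]))
print(r.hand_in())
```

```text
57.33 [ 0.6825 -0.0884  0.141 ] w -0.0002 F 0.0 [0.1 0.2 0.7] [-0.     0.032  0.021] [ 0.49  0.66 -0.69  1.54  0.45  1.11  1.14] yaw 82.7
scene blue n 17 [ 0.6269 -0.273   0.0935] zmax [0.0949 0.0954 0.0957] v 274 275.41 drum ((626.1481323242188, -272.8680114746094), 29.359521865844727)
scene blue n 12 [ 0.5486 -0.2638  0.0926] zmax [0.0936 0.0945 0.0951] v 246 246.92 drum ((548.2470092773438, -265.23626708984375), 29.9724178314209)
scene blue n 9 [ 0.4702 -0.2533  0.0929] zmax [0.0937 0.0939 0.094 ] v 220 221.33 drum ((469.80718994140625, -253.54908752441406), 29.46149253845215)
plunger z 0.07998900941852333
the job is handed in; nothing more can be done
None
```

All three drums are bled and standing upright in the tray, the dump plunger was pressed to its stop, held about a second and released, and the job is handed in; no score came back.

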